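# Load the three-pot polisher

### The job

Load the pot polisher for its next run: open its clear sliding cover, set every polishing pot standing on the bench into a socket of the turntable and turn it clockwise to its stop to lock it, pushing the turntable round to its next click position so that each socket in turn comes to the loading place at the front. The machine must not run out of balance, so lock a balance weight into every socket for which there is no pot and leave any spare weight standing on the bench. Finish with the turntable clicked in place and the cover fully closed, the other things on the bench left where they are.

Things in the scene. Friction and masses are not known exactly. Their poses are not given: they have to be found in the camera images.
- pot_1: Polishing pot (may be absent), aluminium, flat black lid, 56 mm high to the lid, 81 mm with the grip bar. Body 54 mm across; foot (lowest 18 mm) 44 mm across, a lug out each side, 10 mm wide, 3 to 9 mm above the underside, 60 mm tip to tip. Grip bar 44 mm long, 13 mm thick, in line with the lugs. About 0.25 kg. Origin: centre of the underside; z up; x along bar and lugs (both ends alike).
- pot_2: Polishing pot (may be absent), aluminium, flat black lid, 56 mm high to the lid, 81 mm with the grip bar. Body 54 mm across; foot (lowest 18 mm) 44 mm across, a lug out each side, 10 mm wide, 3 to 9 mm above the underside, 60 mm tip to tip. Grip bar 44 mm long, 13 mm thick, in line with the lugs. About 0.25 kg. Origin: centre of the underside; z up; x along bar and lugs (both ends alike).
- pot_3: Polishing pot (may be absent), aluminium, flat black lid, 56 mm high to the lid, 81 mm with the grip bar. Body 54 mm across; foot (lowest 18 mm) 44 mm across, a lug out each side, 10 mm wide, 3 to 9 mm above the underside, 60 mm tip to tip. Grip bar 44 mm long, 13 mm thick, in line with the lugs. About 0.25 kg. Origin: centre of the underside; z up; x along bar and lugs (both ends alike).
- weight_1: Balance weight: solid round steel, lower than a pot: flat top 30 mm, top of grip bar 55 mm above the underside. Body, foot, lugs, grip bar (44 x 13 mm, in line with the lugs) and mass as on a pot. Origin: centre of the underside; z up; x along bar and lugs (both ends alike).
- weight_2: Balance weight: solid round steel, lower than a pot: flat top 30 mm, top of grip bar 55 mm above the underside. Body, foot, lugs, grip bar (44 x 13 mm, in line with the lugs) and mass as on a pot. Origin: centre of the underside; z up; x along bar and lugs (both ends alike).
- station_1 (a point): Bayonet socket on the turntable, 58 mm from its axis: steel jaws 16 mm high round a 48 mm bore, 68 mm outside. Origin: centre of its floor (the turntable's upper face), where a seated foot's underside rests; z up; x points straight away from the turntable's axis. The two lug slots, 16 mm wide, lie on a line 60 degrees anticlockwise (from above) of x.
- station_2 (a point): Like station_1. To lock: with its lugs over the slots a foot goes straight down 16 mm to the floor, then turns 60 degrees clockwise (from above), the lugs passing under the jaws (11 mm above the floor) to a stop, the bar then lying along x. Anticlockwise is blocked; only friction keeps it turned.
- station_3 (a point): Like station_1. To lock: with its lugs over the slots a foot goes straight down 16 mm to the floor, then turns 60 degrees clockwise (from above), the lugs passing under the jaws (11 mm above the floor) to a stop, the bar then lying along x. Anticlockwise is blocked; only friction keeps it turned.
- loading (a point): Loading place of the polisher, fixed on the machine: where a station's origin stands when it is clicked in at the front. 48 mm above the bench. Axes of the machine: x from its front to its back (roughly away from the robot), y left, z up. The turntable's upright axis is 58 mm from here along +x. The machine's housing reaches 42 mm in front of it.
- carousel (a joint): Angle of the turntable (184 mm across, upper face 48 mm above the bench), rad, anticlockwise from above, endless both ways. A sprung ball clicks it in at three positions 2.094 apart, each with a station at the loading place; it pulls in over the last 3 degrees or so. About 12 N at a post turns it out of a click; between clicks 2 N moves it and it stays where it is left.
- post_1 (a point): Top of one of three upright steel posts on the turntable for pushing it round: 12 mm thick, rising 58 mm from the turntable's upper face to 106 mm above the bench, 82 mm from its axis, midway between two stations. A tall dust extractor (0.45 m) stands close on the machine's right; there is more room for the hand on its left.
- post_2 (a point): Like post_1.
- post_3 (a point): Like post_1.
- cover (a joint): Clear sliding cover, m: 0 closed (over the loading place), 0.112 fully open (slid back; front edge 11 mm behind the turntable's axis). Slides along the machine's x with about 3 N, stays where it is left. A tunnel with an open front, top 143 mm above the bench. Under it a fixed clear cover roofs over the two rear stations: they cannot be loaded from above.
- cover_handle (a point): Middle of the sliding cover's grip: round steel bar 12 mm thick, 90 mm long across the machine (along its y), 165 mm above the bench, 22 mm above the cover's top. With the cover closed it is 14 mm in front of the loading place.
- polish_tin: Bystander: round brown polish tin, 58 mm across, 26 mm high, near the front of the bench. Origin: centre of the underside.
- findings_tin: Bystander: round white findings tin, 46 mm across, 26 mm high, at the left. Origin: centre of the underside.
- flux_bottle: Bystander: squeeze bottle of flux, 42 mm across, 115 mm high. Origin: centre of the underside.
- mushroom_stake: Bystander: steel mushroom stake, 63 mm across, 141 mm high, at the right. Origin: centre of the underside.

How it is judged:
By the outcome, as a careful person would: the job done as asked, in the order asked, and still so for the second after the job is handed in, with the robot touching nothing.
Of pot_1, pot_2, pot_3 only 1 to 3 are there at a start; the rules pass over those that are not, and their reading is None.
At some moment in a run one of pot_1, pot_2, pot_3, weight_1, weight_2 may be knocked a few centimetres aside while the robot is not near it.
Once in a run the grip may slacken for a moment while it holds something.
It also fails if it takes over 208 s, if anything falls off the work surface, if the arm or the gripper's body presses on something with over 40 N, if the wrist force passes 120 N, or if a joint passes its speed limit or range.

### The arm

A 6-joint arm with a two-finger parallel gripper is mounted at the origin on a cart in front of the work surface, level with it; the furniture and walls round the work are solid. World frame = base frame: x ahead of the robot, y to its left, z up, the work surface at z = 0. Lengths are in m, angles in degrees, forces in N, time in s.
With the tool pointing down it reaches from about 0.25 to 0.725 m from the base axis. Payload 9.7 kg.
Tool frame: the origin (TCP) lies between the finger pads; the fingertips stand 25 mm ahead of it and the grasp point (between the pads) lies 6 mm ahead of it; z points along the fingers, y is the line along which they close (so a half turn about z gives the same grasp; the last joint's range is limited). The gripper opens to 85 mm and grips with 20 to 120 N. Pads are 22 mm wide; open, the fingers measure 114 mm over their backs; the gripper's body (76 mm by 85 mm) begins 54 mm behind the grasp point. The pads swing forward as they close: fully open they stand 13 mm farther back than shut.
Start: joints at [-74.714, 4.979, 10.078, 95.1, 0, 90], TCP at [0.145, -0.531, 0.256] pointing down, gripper open.
Joint ranges: [-179.16, 179.16], [-48.56, 103.87], [-65.8, 70.77], [-126.05, 130.52], [-82.76, 87.17], [-180, 180]. Speed limits (degrees/s): [127.2, 127.2, 147.25, 180, 180, 180].

### API

Orientations are given as [roll, pitch, yaw] about the fixed x, y, z axes, in that order (R = Rz(yaw) Ry(pitch) Rx(roll)).
In Python, from workcell import bot, optics, job_done gives the robot as it stands (bot), with the cameras (optics) and the job as plain functions.
- The arm moves only by the shell command python3 drive.py 'ROWS' [FORCE]. ROWS is a JSON list of rows, 1 to 5 of them, each an object with the fields pos (a list: dx, dy, dz in units of 50 mm), turn (a turn about the tool's z in units of 4 degrees), jaw (the finger opening in m); a field left out counts as zero (the opening has to be given); each row is the pose to reach, as a shift and turn from the pose commanded when the command began, along the tool's axes at that moment; what a row does not reach only later rows make up. A row lasts 1/12 s, in which the tool goes at most 0.0417 m and 7.16 degrees, less where a joint would pass 70% of its speed; a pose out of reach is approached as far as the arm can. The fingers move at their own pace and stop on an object; FORCE is the grip in N (left out, the last holds). Time passes only in rows, so rows that do not move let the fingers close. It prints the time, the measured TCP pose, the force, the opening and the grip force at its end. Input that does not fit is refused with a message, and nothing moves.
- bot.get_obs(): the state, without advancing time (a new reading comes with each control period).
- optics.camera(name): name is "scene" or "top"; returns the picture (480x640x3 uint8, blue, green, red); there is no depth.
- optics.camera_info(name): a dict with "mtx" (3x3 intrinsics, pixels), "extrinsics" (4x4, takes a point from camera to world coordinates). Camera axes: x right, y down, z forward; pixel columns grow to the right and rows downward; lengths in m; the calibration is good to about 2 mm. A picture is of the moment at which its call begins. camera_info takes no time and is no camera call.
- job_done(): hands the job in; it is judged then, once.
The state is a dict: "time": time; "q": joint angles; "qd": joint speeds; "joint_efforts": joint torques, N m; "ee_pos": TCP position; "tcp_rot": TCP orientation; "wrist_force": force on the tool from outside, world axes, zero at the start; "torque": the same for the moment, N m; "opening": finger opening in m; "grasp_force": force on a finger pad.
Only numpy, scipy, OpenCV 4.12 (cv2) and the standard library are available. Lean on these libraries where they do the work, as an engineer would, in place of code of your own. Each camera call takes 0.05 s, during which the arm holds its last target. There are 200 camera calls.

## Working session

There is one attempt and no reset: what is moved stays moved. The work goes in short steps, Python scripts to look and compute and a shell command to move; the robot and the scene stay as the last step left them, time stands still between calls to the robot, and variables do not carry over. Pictures are saved under pics/ and viewed, at most 16 in all, crops included, and the job is handed in when it is done.

```bash
ls; mkdir -p pics; python3 - <<'E'
from workcell import bot, optics, job_done
import cv2
for n in("scene","top"):
    cv2.imwrite(f"pics/{n}0.png",optics.camera(n)); i=optics.camera_info(n); print(n,i["mtx"],i["extrinsics"])
print(bot.get_obs())
E
```

```text
drive.py
pics
workcell.py
scene [[525.85402643   0.         316.70387803]
 [  0.         525.85402643 235.24105158]
 [  0.           0.           1.        ]] [[-0.73257135 -0.3887288   0.55877467 -0.16984076]
 [-0.68052931  0.43610797 -0.58880362  0.7104826 ]
 [-0.01480117 -0.8116032  -0.58402155  0.82139105]
 [ 0.          0.          0.          1.        ]]
top [[542.92375408   0.         322.43678273]
 [  0.         542.92375408 246.37140268]
 [  0.           0.           1.        ]] [[ 0.27591545 -0.93545395  0.22089946  0.17346697]
 [-0.96117558 -0.26769424  0.06694249 -0.12705178]
 [-0.0034881  -0.23079363 -0.97299647  1.6777102 ]
 [ 0.          0.          0.          1.        ]]
{'time': 0.1, 'q': array([-7.47138482e+01,  5.00872983e+00,  1.00393559e+01,  9.50983890e+01,
       -1.22913657e-03,  8.99997940e+01]), 'qd': array([-0.02587373, -0.14096832,  0.10830663, -0.07014676,  0.02900122,
       -0.09319532]), 'joint_efforts': array([-9.00413670e-04, -5.21558583e+01,  4.65656519e+01,  1.60427060e-02,
       -1.37310758e-05,  2.37042156e-05]), 'ee_pos': array([ 0.14495327, -0.53038468,  0.25564968]), 'tcp_rot': array([-1.79932237e+02,  1.22889208e-03,  1.52863592e+01]), 'wrist_force': array([ 0.10568254,  0.27248955, -0.26233098]), 'torque': array([0.02132902, 0.08222372, 0.0205759 ]), 'grasp_force': 0.0, 'opening': 0.08539436867690894}
```

View pics/scene0.png

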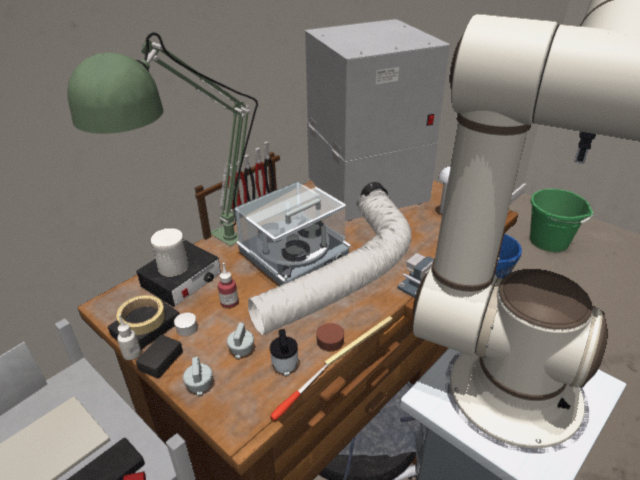

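View pics/top0.png

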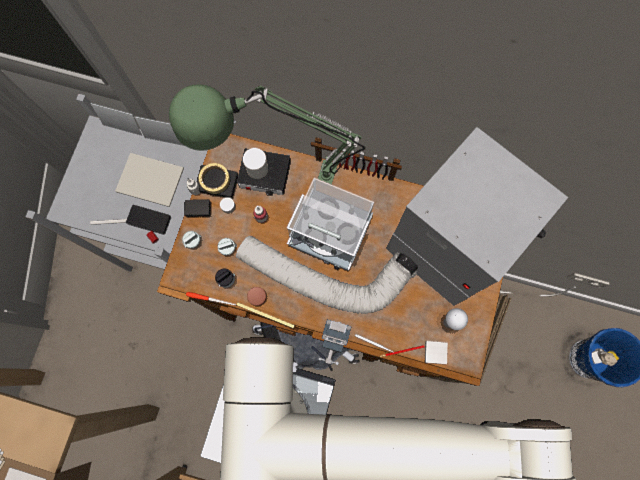

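The scene shows one black-lidded pot (scene 284,355), two steel weights (240,342) and (198,376), and the machine with its cover closed. A hose lies in front of the machine. I'll enlarge it next.

```bash
python3 - <<'E'
import cv2
a=cv2.imread("pics/scene0.png")[310:400,170:310]; cv2.imwrite("pics/c1.png",cv2.resize(a,None,fx=5.5,fy=5.5,interpolation=cv2.INTER_CUBIC))
a=cv2.imread("pics/scene0.png")[175:285,225:360]; cv2.imwrite("pics/c2.png",cv2.resize(a,None,fx=5,fy=5,interpolation=cv2.INTER_CUBIC))
a=cv2.imread("pics/top0.png")[170:310,175:385]; cv2.imwrite("pics/c3.png",cv2.resize(a,None,fx=3.8,fy=3.8,interpolation=cv2.INTER_CUBIC))
E
```

```text
(no output)
```

View pics/c1.png

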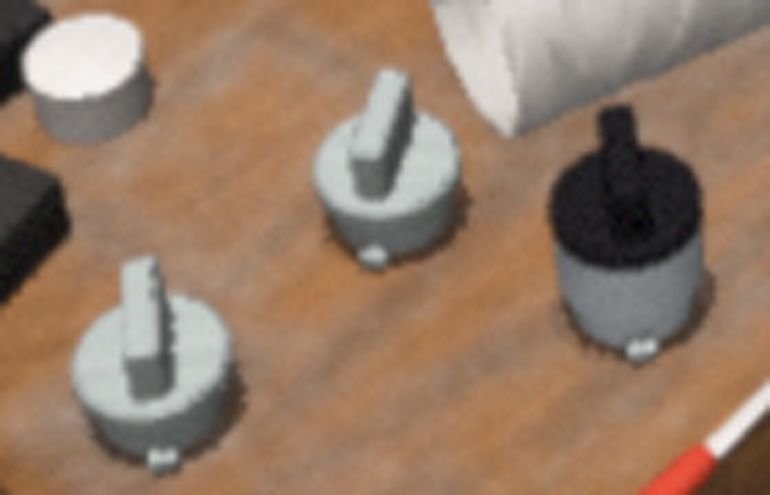

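View pics/c2.png

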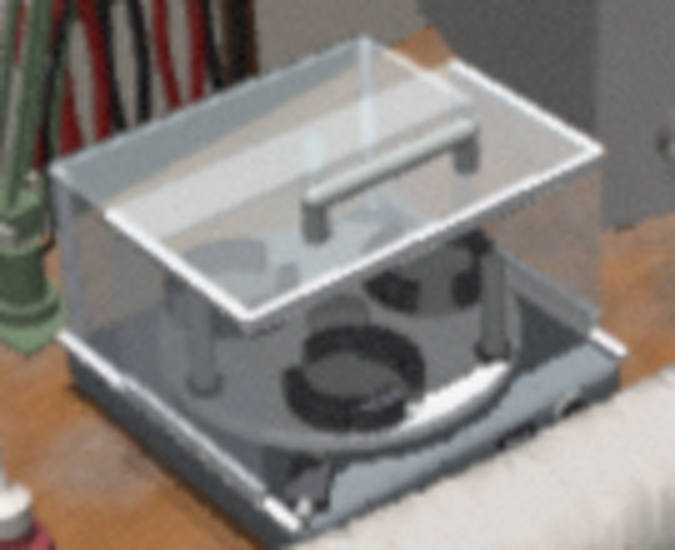

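View pics/c3.png

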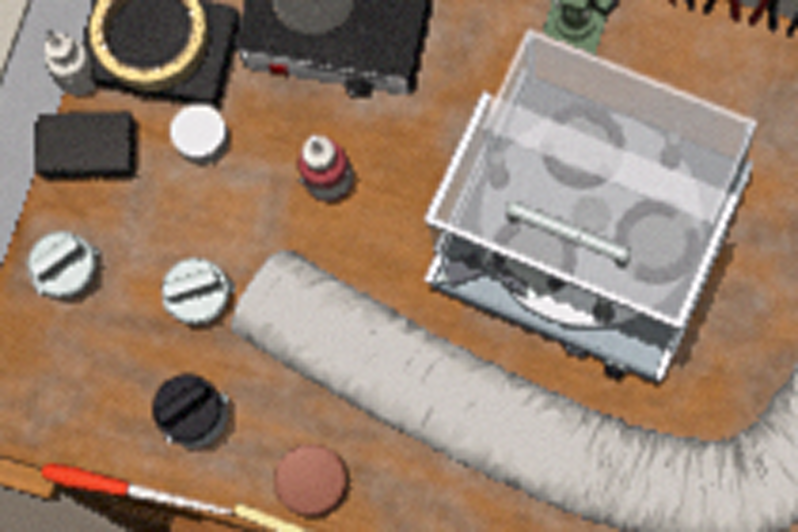

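```bash
cat > h.py <<'E'
import numpy as np
from scipy.spatial.transform import Rotation as Ro
from workcell import bot, optics, job_done
C={n:optics.camera_info(n) for n in("scene","top")}
def ray(n,u,v):
    E=C[n]["extrinsics"]; return E[:3,3],E[:3,:3]@np.linalg.solve(C[n]["mtx"],[u,v,1])
def atz(n,u,v,z):
    o,d=ray(n,u,v); return o+d*(z-o[2])/d[2]
def px(n,p):
    E=C[n]["extrinsics"]; c=C[n]["mtx"]@(E[:3,:3].T@(np.array(p)-E[:3,3])); return c[:2]/c[2]
def obs(): return bot.get_obs()
def go(x,y,z,yaw=None):
    "tool-axes shift and turn to reach TCP x,y,z,yaw (tool down)"
    o=obs(); R=Ro.from_euler("xyz",o["tcp_rot"],degrees=True)
    d=R.inv().apply(np.array([x,y,z])-o["ee_pos"])
    t=0 if yaw is None else -((yaw-o["tcp_rot"][2]+180)%360-180)
    print("d",d.round(4),"turn",round(t,1),"at",o["ee_pos"].round(4),o["tcp_rot"].round(1),"F",o["wrist_force"].round(1),"q",o["q"].round(0)[[0,5]],"t",o["time"])
E
python3 - <<'E'
from h import *
T=lambda u,v,z:atz("top",175+u/3.8,170+v/3.8,z)[:2]
S1=lambda u,v,z:atz("scene",170+u/5.5,310+v/5.5,z)[:2]
S2=lambda u,v,z:atz("scene",225+u/5,175+v/5,z)[:2]
def rep(n,a,b): d=b-a; print(n,((a+b)/2).round(4),"len",np.hypot(*d).round(4),"ang",np.degrees(np.arctan2(d[1],d[0])).round(1))
rep("handle T",T(515,210,.165),T(625,257,.165)); rep("handle S",S2(312,195,.165),S2(470,128,.165))
rep("wa T",T(40,279,.055),T(87,244,.055)); rep("wa S",S1(145,355,.055),S1(143,262,.055)); print(T(64,265,.03),S1(155,355,.03))
rep("wb T",T(165,302,.055),T(222,281,.055)); rep("wb S",S1(372,152,.055),S1(393,75,.055)); print(T(196,291,.03),S1(388,165,.03))
rep("pot T",T(165,420,.081),T(210,390,.081)); rep("pot S",S1(625,200,.081),S1(617,112,.081)); print(T(186,408,.056),S1(627,207,.056))
rep("coverfront T",T(429,220,.143),T(684,324,.143)); rep("coverleft",T(429,220,.143),T(530,33,.143)); 
rep("coverfront S",S2(250,322,.143),S2(602,150,.143))
print("socket front S",S2(353,365,.064))
print("posts S",S2(205,270,.106),S2(492,235,.106)," stations rear S",S2(425,260,.064),S2(232,275,.064))
print("jaws T", T(583,148,.064),T(658,240,.064),T(530,262,.064))
E
```

```text
handle T [ 0.5614 -0.0178] len 0.0912 ang -97.9
handle S [ 0.5565 -0.0123] len 0.0908 ang -99.4
wa T [0.454  0.3789] len 0.0468 ang -35.3
wa S [0.4473 0.3927] len 0.041 ang -35.6
[0.45557476 0.38530228] [0.4477164  0.39232044]
wb T [0.4593 0.2694] len 0.0486 ang -53.0
wb S [0.4566 0.2795] len 0.0384 ang -51.7
[0.46460277 0.27373828] [0.45537474 0.28117321]
pot T [0.3664 0.2387] len 0.0419 ang -39.2
pot S [0.3587 0.2519] len 0.0412 ang -40.3
[0.3667136  0.24486778] [0.35748358 0.25193196]
coverfront T [ 0.535  -0.0141] len 0.212 ang -96.8
coverleft [0.6315 0.075 ] len 0.1711 ang -10.9
coverfront S [ 0.5246 -0.0057] len 0.2103 ang -96.7
socket front S [0.55693806 0.0186549 ]
posts S [0.62179167 0.05077888] [ 0.53979022 -0.06160031]  stations rear S [ 0.59165125 -0.0679266 ] [0.65490586 0.00599128]
jaws T [ 0.65974517 -0.00093861] [ 0.60166463 -0.08048288] [0.55559026 0.01388834]
```

```bash
python3 - <<'E'
from h import *
print({k:v for k,v in C["top"].items() if k not in("mtx","extrinsics")},{k:v for k,v in C["scene"].items() if k not in("mtx","extrinsics")})
def tri(n,t,s):
    A=[];b=[]
    for c,p in(("top",t),("scene",s)):
        o,d=ray(c,*p); d/=np.linalg.norm(d); M=np.eye(3)-np.outer(d,d); A.append(M);b.append(M@o)
    x=np.linalg.lstsq(np.vstack(A),np.hstack(b),rcond=None)[0]; print(n,x.round(4),"px err",(px("top",x)-t).round(1),(px("scene",x)-s).round(1))
T=lambda u,v:(175+u/3.8,170+v/3.8)
S1=lambda u,v:(170+u/5.5,310+v/5.5)
S2=lambda u,v:(225+u/5,175+v/5)
tri("handle",T(570,233.5),S2(391,161))
tri("wa lid",T(64,265),S1(155,355));tri("wb lid",T(196,291),S1(388,165));tri("pot lid",T(186,408),S1(627,207))
tri("findings top",T(198,131),S1(84,55));tri("polish top",T(310,480),(330.5,332.5))
tri("cover FL",T(429,220),S2(250,322));tri("cover FR",T(684,324),S2(602,150))
E
```

```text
{} {}
handle [ 0.5627 -0.0175  0.1598] px err [0. 0.] [-0. -0.]
wa lid [0.4569 0.3882 0.019 ] px err [0.1 0.2] [-0.3 -0.1]
wb lid [0.4655 0.2756 0.0187] px err [0.2 0.4] [-0.6 -0.2]
pot lid [0.3665 0.2463 0.0453] px err [0.2 0.5] [-0.9 -0.2]
findings top [0.5978 0.3177 0.0188] px err [0.1 0.3] [-0.5 -0.1]
polish top [0.3414 0.1373 0.0203] px err [0.1 0.4] [-0.6 -0.2]
cover FL [0.5481 0.0913 0.134 ] px err [0.2 0.6] [-0.8 -0.2]
cover FR [ 0.5229 -0.1202  0.1343] px err [0.2 0.6] [-0.7 -0.2]
```

```bash
python3 - <<'E'
from h import *
go(.36,-.02,.30,82)
for u,v in((390,250),(460,303),(500,275)): print(atz("top",u,v,0).round(3))
for u,v in((388,262),(460,303)): print(atz("top",u,v,0).round(3))
for u,v in ((250,325),(345,255),(400,225)): print("hose S",atz("scene",u,v,.04).round(3))
E
```

```text
d [ 0.342  -0.4357 -0.0438] turn -66.7 at [ 0.145  -0.5304  0.2556] [-179.9    0.    15.3] F [ 0.1  0.3 -0.3] q [-75.  90.] t 0.1
[ 0.602 -0.221  0.   ]
[ 0.498 -0.471  0.   ]
[ 0.619 -0.572  0.   ]
[ 0.563 -0.224  0.   ]
[ 0.498 -0.471  0.   ]
hose S [0.465 0.246 0.04 ]
hose S [ 0.471 -0.063  0.04 ]
hose S [ 0.447 -0.255  0.04 ]
```

The rows are not in the units I measure in: shifts go in units of 50 mm and turns go in units of 4 degrees. I convert before sending: -0.155 m is -3.1, 0.122 m is 2.44.

```bash

python3 drive.py '[{"pos": [2.44,-3.1,-0.32],"jaw": 0.085},{"pos": [2.44,-3.1,-0.32],"jaw": 0.085},{"pos": [2.44,-3.1,-0.32],"jaw": 0.085},{"pos": [2.44,-3.1,-0.32],"jaw": 0.085},{"pos": [2.44,-3.1,-0.32],"jaw": 0.085}]'
python3 drive.py '[{"pos": [2.44,-3.1,-0.32],"jaw": 0.085},{"pos": [2.44,-3.1,-0.32],"jaw": 0.085},{"pos": [2.44,-3.1,-0.32],"jaw": 0.085},{"pos": [2.44,-3.1,-0.32],"jaw": 0.085},{"pos": [2.44,-3.1,-0.32],"jaw": 0.085}]'
python3 drive.py '[{"pos": [1.96,-2.5,-0.24],"turn": -8.25,"jaw": 0.085},{"pos": [1.96,-2.5,-0.24],"turn": -8.25,"jaw": 0.085},{"pos": [1.96,-2.5,-0.24],"turn": -8.25,"jaw": 0.085},{"pos": [1.96,-2.5,-0.24],"turn": -8.25,"jaw": 0.085},{"pos": [1.96,-2.5,-0.24],"turn": -8.25,"jaw": 0.085}]'
python3 drive.py '[{"turn": -8.5,"jaw": 0.085},{"turn": -8.5,"jaw": 0.085},{"turn": -8.5,"jaw": 0.085},{"turn": -8.5,"jaw": 0.085},{"turn": -8.5,"jaw": 0.085}]'
python3 - <<'E'
from h import *
go(.36,-.02,.30,82); go(.560,-.015,.28,82)
E
```

```text
time: 0.52
ee_pos: [0.2221, -0.3463, 0.2724]
tcp_rot: [-180.0, -0.0, 15.3]
wrist_force: [0.2, -1.1, -0.6]
opening: 0.0849
grasp_force: 0.0
time: 0.93
ee_pos: [0.2988, -0.1647, 0.2886]
tcp_rot: [180.0, -0.0, 15.3]
wrist_force: [0.9, -0.4, 0.6]
opening: 0.0848
grasp_force: 0.0
time: 1.35
ee_pos: [0.3616, -0.0161, 0.3001]
tcp_rot: [-180.0, -0.1, 49.0]
wrist_force: [-0.4, 0.2, 0.4]
opening: 0.085
grasp_force: 0.0
time: 1.77
ee_pos: [0.3601, -0.0206, 0.3001]
tcp_rot: [-180.0, 0.0, 82.7]
wrist_force: [-0.1, 0.3, 0.4]
opening: 0.0852
grasp_force: 0.0
d [ 0.0006 -0.0002  0.0001] turn 0.7 at [ 0.3601 -0.0206  0.3001] [-180.     0.    82.7] F [-0.1  0.3  0.4] q [-3. 94.] t 1.7667
d [0.0311 0.1975 0.02  ] turn 0.7 at [ 0.3601 -0.0206  0.3001] [-180.     0.    82.7] F [-0.1  0.3  0.4] q [-3. 94.] t 1.7667
```

To row units: 0.031 m is 0.62, 0.02 m is 0.4, 0.7 degrees is 0.175.

```bash

python3 drive.py '[{"pos": [0.62,3.96,0.4],"turn": 0.175,"jaw": 0.085},{"pos": [0.62,3.96,0.4],"turn": 0.175,"jaw": 0.085},{"pos": [0.62,3.96,0.4],"turn": 0.175,"jaw": 0.085},{"pos": [0.62,3.96,0.4],"turn": 0.175,"jaw": 0.085},{"pos": [0.62,3.96,0.4],"turn": 0.175,"jaw": 0.085}]'
python3 drive.py '[{"pos": [0,0,0.8],"jaw": 0.085},{"pos": [0,0,1.6],"jaw": 0.085},{"pos": [0,0,2.04],"jaw": 0.085},{"pos": [0,0,2.04],"jaw": 0.085},{"pos": [0,0,2.04],"jaw": 0.03}]' 30
python3 drive.py '[{"jaw": 0.0},{"jaw": 0.0},{"jaw": 0.0},{"jaw": 0},{"jaw": 0}]'
python3 - <<'E'
from h import *
go(.560,-.015,.178,82); import cv2
im=optics.camera("scene"); im2=optics.camera("top")
a=np.hstack([cv2.resize(im[150:300,225:365],(370,396)),cv2.resize(im2[150:290,270:400],(368,396))]); cv2.imwrite("pics/g1.png",a)
E
```

```text
time: 2.18
ee_pos: [0.5628, -0.0165, 0.2789]
tcp_rot: [-180.0, 0.0, 81.6]
wrist_force: [0.9, 0.5, 0.5]
opening: 0.0851
grasp_force: 0.0
time: 2.6
ee_pos: [0.5599, -0.0166, 0.1776]
tcp_rot: [-179.9, 0.0, 81.6]
wrist_force: [0.3, -0.1, 1.2]
opening: 0.0752
grasp_force: 0.0
time: 3.02
ee_pos: [0.561, -0.0166, 0.1793]
tcp_rot: [179.9, -0.0, 81.6]
wrist_force: [9.0, -1.0, 1.0]
opening: 0.0119
grasp_force: 4.6
d [ 0.0015 -0.0012  0.0013] turn -0.4 at [ 0.561  -0.0166  0.1793] [179.9  -0.   81.6] F [ 9. -1.  1.] q [-2. 97.] t 3.0167
```

View pics/g1.png

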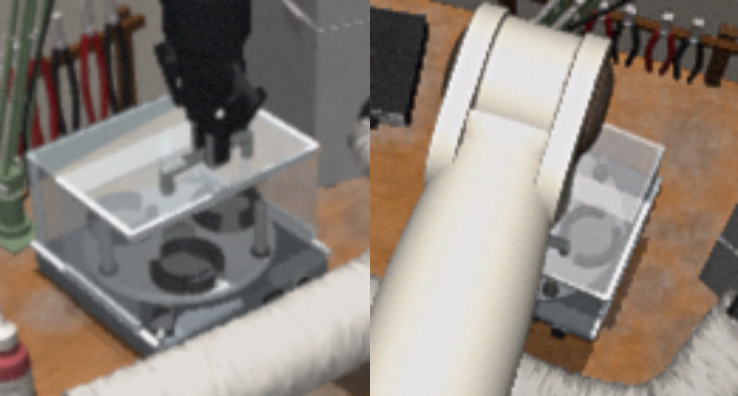

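```bash

python3 drive.py '[{"pos": [0,0.4,0],"jaw": 0.0},{"pos": [0,0.8,0],"jaw": 0.0},{"pos": [0,1.2,0],"jaw": 0},{"pos": [0,1.6,0],"jaw": 0},{"pos": [0,1.6,0],"jaw": 0}]' 60
python3 drive.py '[{"pos": [0,0.1,0],"jaw": 0},{"pos": [0,0.2,0],"jaw": 0.0},{"pos": [0,0.3,0],"jaw": 0.0},{"pos": [0,0.3,0],"jaw": 0}]'

```

```text
time: 3.53
ee_pos: [0.6432, -0.0273, 0.1795]
tcp_rot: [179.8, -0.2, 81.7]
wrist_force: [3.0, 6.6, 8.5]
opening: 0.0094
grasp_force: 61.3
time: 3.87
ee_pos: [0.6491, -0.0281, 0.1794]
tcp_rot: [-179.3, -0.2, 81.7]
wrist_force: [-36.1, 12.5, 20.7]
opening: 0.0098
grasp_force: 63.1
```

```bash

python3 drive.py '[{"pos": [0,-0.08,0],"jaw": 0.05},{"pos": [0,-0.08,0],"jaw": 0.05},{"pos": [0,-0.08,0],"jaw": 0.05}]' 60
python3 drive.py '[{"pos": [0,0,-0.8],"jaw": 0.06},{"pos": [0,0,-1.6],"jaw": 0.06},{"pos": [0,-0.8,-1.6],"jaw": 0.08},{"pos": [0,-1.6,-1.6],"jaw": 0.08},{"pos": [0,-2.4,-1.6],"jaw": 0.08}]'
python3 - <<'E'
from h import *
import cv2
# bring hand aside: view now from scene
im=optics.camera("scene"); cv2.imwrite("pics/c4.png",cv2.resize(im[170:290,220:380],None,fx=5,fy=5,interpolation=cv2.INTER_CUBIC))
go(.532,-.057,.25,24)
E
```

```text
time: 4.12
ee_pos: [0.6507, -0.0299, 0.1783]
tcp_rot: [180.0, 0.0, 81.6]
wrist_force: [0.5, -0.4, 0.5]
opening: 0.0454
grasp_force: 0.0
time: 4.53
ee_pos: [0.5322, -0.0125, 0.2584]
tcp_rot: [179.9, -0.0, 81.6]
wrist_force: [-0.6, 0.8, 1.0]
opening: 0.08
grasp_force: 0.0
d [-0.0437  0.0145  0.0078] turn 57.6 at [ 0.5241 -0.0116  0.2579] [-179.7    0.    81.6] F [-0.2 -0.1  1.2] q [-1. 97.] t 4.5833
```

View pics/c4.png

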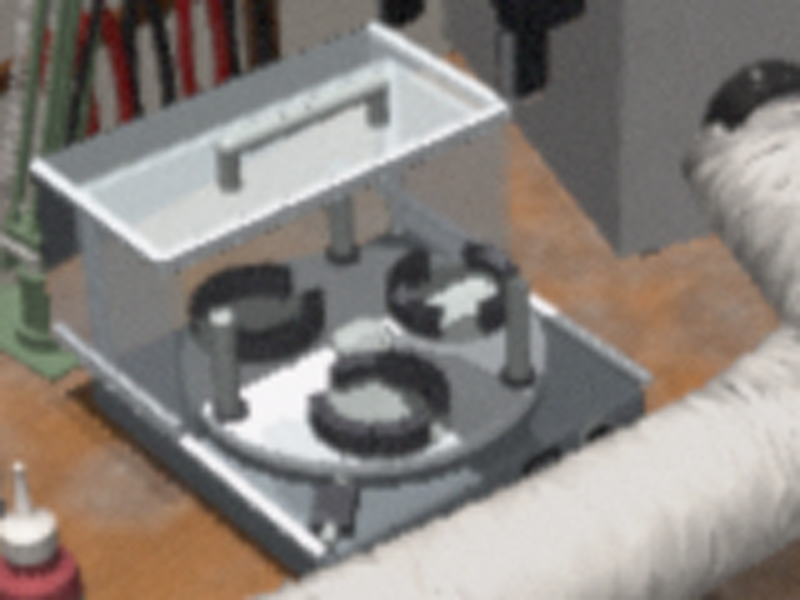

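```bash
python3 - <<'E'
from h import *
A=np.array([.6073,-.0235]);b=np.array([.006,-.0065])
for n,u,v,z in(("pl top",222,318,.106),("pl bot",230,410,.048),("pr top",517,273,.106),("pr bot",517,376,.048),("jaw L",257,300,.064),("jaw F",380,392,.064),("jaw R",450,285,.064),("hub",362,337,.05),("hl",228,148,.165),("hr",378,75,.165)):
    p=atz("scene",220+u/5,170+v/5,z)[:2]+b; d=p-A; print(n,p.round(4),np.hypot(*d).round(4),np.degrees(np.arctan2(d[1],d[0])).round(1))
E
```

```text
pl top [0.6167 0.0596] 0.0836 83.5
pl bot [0.6204 0.0566] 0.0812 80.7
pr top [ 0.5384 -0.0599] 0.078 -152.2
pr bot [ 0.5354 -0.056 ] 0.0789 -155.7
jaw L [ 6.609e-01 -5.000e-04] 0.0583 23.2
jaw F [0.5611 0.0126] 0.0586 142.0
jaw R [ 0.5977 -0.0744] 0.0518 -100.7
hub [ 0.6133 -0.0265] 0.0067 -26.6
hl [0.6527 0.0169] 0.0608 41.7
hr [ 0.6475 -0.0786] 0.0682 -53.9
```

```bash

python3 drive.py '[{"pos": [-0.874,0.29,0.6],"turn": 14.25,"jaw": 0.085},{"pos": [-0.874,0.29,0.6],"turn": 14.25,"jaw": 0.085},{"pos": [-0.874,0.29,0.6],"turn": 14.25,"jaw": 0.085},{"pos": [-0.874,0.29,0.6],"turn": 14.25,"jaw": 0.085},{"pos": [-0.874,0.29,0.6],"turn": 14.25,"jaw": 0.085}]'
python3 drive.py '[{"turn": 5.5,"jaw": 0.07},{"turn": 5.5,"jaw": 0.07},{"turn": 5.5,"jaw": 0.07},{"turn": 5.5,"jaw": 0.07}]'
python3 - <<'E'
from h import *
go(.533,-.0565,.098,24)
E
```

```text
time: 5.0
ee_pos: [0.54, -0.0583, 0.228]
tcp_rot: [-180.0, 0.0, 45.4]
wrist_force: [-0.2, 0.2, 0.6]
opening: 0.0846
grasp_force: 0.0
time: 5.33
ee_pos: [0.5401, -0.0579, 0.2282]
tcp_rot: [180.0, -0.0, 23.4]
wrist_force: [0.5, -0.2, 0.3]
opening: 0.0702
grasp_force: 0.0
d [-0.006  -0.0042  0.1302] turn -0.6 at [ 0.5401 -0.0579  0.2282] [180.   -0.   23.4] F [ 0.5 -0.2  0.3] q [ -6. 150.] t 5.3333
```

```bash

python3 drive.py '[{"pos": [-0.12,-0.08,0.8],"jaw": 0.07},{"pos": [-0.12,-0.08,1.6],"jaw": 0.07},{"pos": [-0.12,-0.08,2.2],"jaw": 0.07},{"pos": [-0.12,-0.08,2.6],"jaw": 0.07},{"pos": [-0.12,-0.08,2.6],"jaw": 0.02}]' 40
python3 drive.py '[{"jaw": 0},{"jaw": 0},{"jaw": 0},{"jaw": 0}]'
python3 - <<'E'
from h import *
import numpy as np
A=np.array([.6073,-.0235]); o=obs(); d=o["ee_pos"][:2]-A; print(np.hypot(*d),np.degrees(np.arctan2(d[1],d[0])))
for a in (-145,-135,-130,-126):
  r=np.radians(a); go(A[0]+.082*np.cos(r),A[1]+.082*np.sin(r),.098,a+180)
E
```

```text
time: 5.75
ee_pos: [0.5305, -0.0564, 0.0936]
tcp_rot: [-179.8, 0.3, 24.0]
wrist_force: [-0.2, 0.5, -0.3]
opening: 0.0597
grasp_force: 0.0
time: 6.08
ee_pos: [0.5337, -0.0565, 0.1003]
tcp_rot: [179.9, -0.2, 23.8]
wrist_force: [-0.9, 0.1, 7.6]
opening: 0.0106
grasp_force: 39.0
0.08062844739607304 -155.8440827565121
d [0.0002 0.0154 0.0023] turn -11.2 at [ 0.5337 -0.0565  0.1003] [179.9  -0.2  23.8] F [-0.9  0.1  7.6] q [ -6. 150.] t 6.0833
d [0.0042 0.0292 0.0024] turn -21.2 at [ 0.5337 -0.0565  0.1003] [179.9  -0.2  23.8] F [-0.9  0.1  7.6] q [ -6. 150.] t 6.0833
d [0.007  0.0357 0.0024] turn -26.2 at [ 0.5337 -0.0565  0.1003] [179.9  -0.2  23.8] F [-0.9  0.1  7.6] q [ -6. 150.] t 6.0833
d [0.0097 0.0407 0.0024] turn -30.2 at [ 0.5337 -0.0565  0.1003] [179.9  -0.2  23.8] F [-0.9  0.1  7.6] q [ -6. 150.] t 6.0833
```

```bash

python3 drive.py '[{"pos": [0,0.16,0],"turn": -1.25,"jaw": 0},{"pos": [0,0.308,0],"turn": -2.75,"jaw": 0},{"pos": [0.04,0.46,0],"turn": -4,"jaw": 0},{"pos": [0.08,0.58,0],"turn": -5.25,"jaw": 0},{"pos": [0.08,0.58,0],"turn": -5.25,"jaw": 0}]'
python3 - <<'E'
from h import *
A=np.array([.6073,-.0235])
for a in (-130,-128,-127,-126):
  r=np.radians(a); go(A[0]+.0815*np.cos(r),A[1]+.0815*np.sin(r),.098,a+180)
E
```

```text
time: 6.5
ee_pos: [0.5501, -0.0798, 0.1003]
tcp_rot: [180.0, -0.4, 45.2]
wrist_force: [5.5, 11.2, 1.7]
opening: 0.0104
grasp_force: 40.2
d [-0.001   0.0077  0.0023] turn -4.8 at [ 0.5501 -0.0798  0.1003] [180.   -0.4  45.2] F [ 5.5 11.2  1.7] q [ -8. 126.] t 6.5
d [-0.0007  0.0105  0.0023] turn -6.8 at [ 0.5501 -0.0798  0.1003] [180.   -0.4  45.2] F [ 5.5 11.2  1.7] q [ -8. 126.] t 6.5
d [-0.0005  0.0119  0.0023] turn -7.8 at [ 0.5501 -0.0798  0.1003] [180.   -0.4  45.2] F [ 5.5 11.2  1.7] q [ -8. 126.] t 6.5
d [-0.0003  0.0133  0.0023] turn -8.8 at [ 0.5501 -0.0798  0.1003] [180.   -0.4  45.2] F [ 5.5 11.2  1.7] q [ -8. 126.] t 6.5
```

```bash

python3 drive.py '[{"pos": [0.02,0.08,0],"turn": -0.75,"jaw": 0},{"pos": [0.02,0.16,0],"turn": -1.25,"jaw": 0},{"pos": [0.02,0.16,0],"turn": -1.25,"jaw": 0}]'
python3 drive.py '[{"pos": [0.01,0.03,0],"turn": -0.25,"jaw": 0},{"pos": [0.01,0.03,0],"turn": -0.25,"jaw": 0}]'
python3 drive.py '[{"pos": [0.01,0.03,0],"turn": -0.25,"jaw": 0},{"pos": [0.01,0.03,0],"turn": -0.25,"jaw": 0}]'
python3 drive.py '[{"pos": [0.01,0.03,0],"turn": -0.25,"jaw": 0},{"pos": [0.01,0.03,0],"turn": -0.25,"jaw": 0}]'

```

```text
time: 6.75
ee_pos: [0.5568, -0.086, 0.1004]
tcp_rot: [179.8, -0.2, 50.0]
wrist_force: [8.7, 4.6, 1.8]
opening: 0.0106
grasp_force: 40.3
time: 6.92
ee_pos: [0.5576, -0.0866, 0.1003]
tcp_rot: [179.8, -0.2, 50.9]
wrist_force: [3.4, 3.8, 4.2]
opening: 0.0107
grasp_force: 40.6
time: 7.08
ee_pos: [0.5581, -0.087, 0.1003]
tcp_rot: [179.9, -0.1, 51.9]
wrist_force: [-1.1, 4.6, 8.3]
opening: 0.0107
grasp_force: 40.9
time: 7.25
ee_pos: [0.5589, -0.0875, 0.1003]
tcp_rot: [180.0, -0.1, 52.9]
wrist_force: [-5.6, 5.5, 8.6]
opening: 0.0107
grasp_force: 41.1
```

```bash

python3 drive.py '[{"jaw": 0.05},{"jaw": 0.05},{"pos": [0,0,-0.8],"jaw": 0.05},{"pos": [0,0,-1.6],"jaw": 0.05},{"pos": [0,0,-2.4],"jaw": 0.06}]'
python3 drive.py '[{"turn": -9,"jaw": 0.085},{"turn": -9,"jaw": 0.085},{"turn": -9,"jaw": 0.085},{"turn": -9,"jaw": 0.085},{"turn": -9,"jaw": 0.085}]'
python3 - <<'E'
from h import *
go(.40,.20,.22,-130)
E
```

```text
time: 7.67
ee_pos: [0.5583, -0.0882, 0.2196]
tcp_rot: [-180.0, 0.0, 52.8]
wrist_force: [0.8, -0.1, 0.6]
opening: 0.0595
grasp_force: 0.0
time: 8.08
ee_pos: [0.5591, -0.0883, 0.2187]
tcp_rot: [180.0, 0.0, 88.9]
wrist_force: [0.1, -1.3, 1.1]
opening: 0.0847
grasp_force: 0.0
d [ 0.2853 -0.1644 -0.0016] turn -141.1 at [ 0.5591 -0.0883  0.2187] [180.    0.   88.9] F [ 0.1 -1.3  1.1] q [-9. 82.] t 8.0833
```

```bash

python3 drive.py '[{"pos": [2.86,-1.64,0],"jaw": 0.085},{"pos": [2.86,-1.64,0],"jaw": 0.085},{"pos": [2.86,-1.64,0],"jaw": 0.085},{"pos": [2.86,-1.64,0],"jaw": 0.085},{"pos": [2.86,-1.64,0],"jaw": 0.085}]' >/dev/null
python3 drive.py '[{"pos": [2.86,-1.64,0],"jaw": 0.085},{"pos": [2.86,-1.64,0],"jaw": 0.085},{"pos": [2.86,-1.64,0],"jaw": 0.085},{"pos": [2.86,-1.64,0],"jaw": 0.085},{"pos": [2.86,-1.64,0],"jaw": 0.085}]'
for i in 1 2 3 4; do python3 drive.py '[{"turn": -8.75,"jaw": 0.085},{"turn": -8.75,"jaw": 0.085},{"turn": -8.75,"jaw": 0.085},{"turn": -8.75,"jaw": 0.085},{"turn": -8.75,"jaw": 0.085}]' | grep rot; done
python3 - <<'E'
from h import *
import cv2
im=optics.camera("top"); cv2.imwrite("pics/top1.png",im)
a=cv2.resize(im[195:285,175:265],(540,540),interpolation=cv2.INTER_CUBIC);b=cv2.resize(im[175:275,280:380],(0,0),fx=6,fy=6,interpolation=cv2.INTER_CUBIC); cv2.imwrite("pics/c5.png",b)
go(.367,.246,.22,-130)
im=optics.camera("scene"); cv2.imwrite("pics/scene1.png",im)
E
```

```text
time: 8.92
ee_pos: [0.3996, 0.2063, 0.2188]
tcp_rot: [180.0, -0.1, 88.9]
wrist_force: [-0.5, -0.4, -0.6]
opening: 0.0853
grasp_force: 0.0
tcp_rot: [180.0, 0.0, 124.0]
tcp_rot: [180.0, 0.1, 158.9]
tcp_rot: [-180.0, 0.0, -166.1]
tcp_rot: [-180.0, 0.0, -131.1]
d [-0.0106  0.0559 -0.0014] turn -0.6 at [0.4025 0.2015 0.2186] [-180.     0.  -130.6] F [-0.2 -0.7 -0.1] q [ 27. -23.] t 10.6333
```

View pics/c5.png

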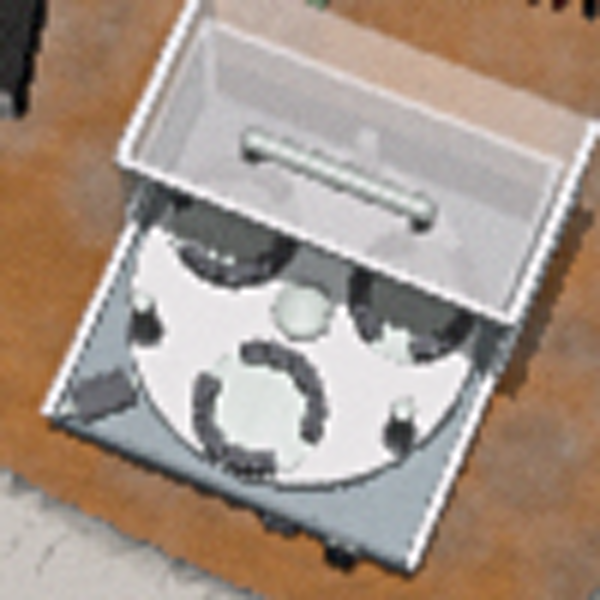

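```bash
python3 - <<'E'
from h import *
T=lambda u,v,z:atz("top",280+(u+.5)/6-.5,175+(v+.5)/6-.5,z)[:2]
F=T(259,408,.064);H=T(303,310,.05);pl=T(147,303,.106);pr=T(405,406,.106)
print("F",F,"floorF",T(262,408,.048),"H",H,"pl",pl,"pr",pr)
d=H-F; print("F-H",np.hypot(*d),np.degrees(np.arctan2(d[1],d[0]))); d=pr-pl; print(np.hypot(*d),np.degrees(np.arctan2(d[1],d[0])))
for p,q,z in(((48,415),(412,572),.04),((120,160),(515,318),.143),((48,415),(120,250),.048),((412,572),(500,375),.048),((245,142),(435,213),.165)):
    a,b=T(*p,z),T(*q,z); d=b-a; print("edge",((a+b)/2).round(4),np.hypot(*d).round(3),np.degrees(np.arctan2(d[1],d[0])).round(1))
E
```

```text
F [ 0.55154133 -0.01366256] floorF [ 0.555715   -0.01402376] H [ 0.61133135 -0.02018007] pl [0.57828897 0.05221231] pr [ 0.56263329 -0.08605041]
F-H 0.06014419402689776 -6.22106422158212
0.13914625382352533 -96.46016609507696
edge [ 0.5096 -0.0095] 0.205 -97.8
edge [ 0.6231 -0.0226] 0.21 -96.7
edge [0.5693 0.0857] 0.096 -6.3
edge [ 0.5502 -0.1192] 0.113 -8.2
edge [ 0.6496 -0.0267] 0.099 -95.5
```

The rows are not in the units I measure in: shifts go in units of 50 mm and turns go in units of 4 degrees. I convert before sending: 0.12 m is 2.4, 0.08 m is 1.6.

```bash

python3 drive.py '[{"pos": [-0.22,1.12,0],"jaw": 0.085},{"pos": [-0.22,1.12,0],"jaw": 0.085},{"pos": [-0.22,1.12,0.8],"jaw": 0.085},{"pos": [-0.22,1.12,1.6],"jaw": 0.085},{"pos": [-0.22,1.12,2.4],"jaw": 0.085}]'
python3 drive.py '[{"pos": [0,0,0.74],"jaw": 0.085},{"pos": [0,0,0.74],"jaw": 0.085},{"pos": [0,0,0.74],"jaw": 0.05}]' 20
python3 drive.py '[{"jaw": 0.04},{"jaw": 0.04},{"jaw": 0.04},{"jaw": 0.04},{"jaw": 0.04}]'

```

```text
time: 11.1
ee_pos: [0.3677, 0.2475, 0.0975]
tcp_rot: [-179.9, 0.1, -131.6]
wrist_force: [0.5, -0.1, 0.2]
opening: 0.0848
grasp_force: 0.0
time: 11.35
ee_pos: [0.3666, 0.2464, 0.0609]
tcp_rot: [180.0, -0.2, -131.6]
wrist_force: [0.0, 0.7, 1.5]
opening: 0.0751
grasp_force: 0.0
time: 11.77
ee_pos: [0.3687, 0.2481, 0.0643]
tcp_rot: [-179.9, 0.3, -131.4]
wrist_force: [-1.5, -0.4, 8.4]
opening: 0.0529
grasp_force: 21.3
```

```bash

python3 drive.py '[{"jaw": 0.085},{"jaw": 0.085},{"jaw": 0.085},{"pos": [0,0,-0.8],"jaw": 0.085},{"pos": [0,0,-1.6],"jaw": 0.085}]' 
python3 drive.py '[{"pos": [0,0,-0.1],"turn": -8.75,"jaw": 0.085},{"pos": [0,0,-0.1],"turn": -8.75,"jaw": 0.085},{"pos": [0,0,-0.1],"turn": -8.75,"jaw": 0.085},{"pos": [0,0,-0.1],"turn": -8.75,"jaw": 0.085},{"pos": [0,0,-0.1],"turn": -8.75,"jaw": 0.085}]' | grep rot
python3 drive.py '[{"turn": -8.75,"jaw": 0.085},{"turn": -8.75,"jaw": 0.085},{"turn": -8.75,"jaw": 0.085},{"turn": -8.75,"jaw": 0.085},{"turn": -8.75,"jaw": 0.085}]' | grep rot
python3 drive.py '[{"turn": -5,"jaw": 0.06},{"turn": -5,"jaw": 0.06},{"turn": -5,"jaw": 0.05},{"turn": -5,"jaw": 0.05}]'
python3 - <<'E'
from h import *
go(.3670,.2468,.0845,-41)
E
```

```text
time: 12.18
ee_pos: [0.3659, 0.2463, 0.1406]
tcp_rot: [179.9, -0.3, -131.4]
wrist_force: [0.9, 0.3, 1.5]
opening: 0.0853
grasp_force: 0.0
tcp_rot: [-180.0, 0.0, -96.1]
tcp_rot: [-180.0, -0.0, -61.1]
time: 13.35
ee_pos: [0.3673, 0.2472, 0.1464]
tcp_rot: [-180.0, -0.0, -41.2]
wrist_force: [0.0, -0.2, -0.1]
opening: 0.0497
grasp_force: 0.0
d [0.     0.0005 0.0619] turn -0.2 at [0.3673 0.2472 0.1464] [-180.    -0.   -41.2] F [ 0.  -0.2 -0.1] q [  34. -105.] t 13.35
```

```bash

python3 drive.py '[{"pos": [0,0,0.6],"jaw": 0.05},{"pos": [0,0,1.24],"jaw": 0.05},{"pos": [0,0,1.24],"jaw": 0.02},{"pos": [0,0,1.24],"jaw": 0},{"pos": [0,0,1.24],"jaw": 0}]' 80
python3 drive.py '[{"jaw": 0},{"jaw": 0},{"pos": [0,0,-0.6],"jaw": 0},{"pos": [0,0,-1.4],"jaw": 0},{"pos": [0,0,-2.2],"jaw": 0}]' 80
python3 drive.py '[{"pos": [0,0,-0.6],"jaw": 0},{"pos": [0,0,-0.6],"jaw": 0}]' 80
python3 - <<'E'
from h import *
go(.48,.06,.225,-127)
E
```

```text
time: 13.77
ee_pos: [0.3672, 0.2471, 0.085]
tcp_rot: [180.0, -0.0, -41.5]
wrist_force: [-0.3, -0.7, 1.6]
opening: 0.0142
grasp_force: 3.6
time: 14.18
ee_pos: [0.3665, 0.2466, 0.1953]
tcp_rot: [179.9, 0.0, -41.4]
wrist_force: [1.4, 1.4, -1.1]
opening: 0.0113
grasp_force: 78.8
time: 14.35
ee_pos: [0.3687, 0.2481, 0.231]
tcp_rot: [-179.5, -0.1, -41.4]
wrist_force: [0.2, 0.8, -2.0]
opening: 0.0112
grasp_force: 78.8
d [0.2079 0.0673 0.0059] turn 85.6 at [0.3687 0.2481 0.231 ] [-1.795e+02 -1.000e-01 -4.140e+01] F [ 0.2  0.8 -2. ] q [  34. -105.] t 14.35
```

```bash

python3 drive.py '[{"pos": [3.86,1.26,0],"jaw": 0},{"pos": [3.86,1.26,0],"jaw": 0},{"pos": [3.86,1.26,0],"jaw": 0},{"pos": [3.86,1.26,0],"jaw": 0},{"pos": [3.86,1.26,0],"jaw": 0}]' 100|grep pos
python3 drive.py '[{"turn": 8.75,"jaw": 0},{"turn": 8.75,"jaw": 0},{"turn": 8.75,"jaw": 0},{"turn": 8.75,"jaw": 0},{"turn": 8.75,"jaw": 0}]' |grep rot
python3 drive.py '[{"turn": 8.75,"jaw": 0},{"turn": 8.75,"jaw": 0},{"turn": 8.75,"jaw": 0},{"turn": 8.75,"jaw": 0},{"turn": 8.75,"jaw": 0}]' |grep rot
python3 drive.py '[{"turn": 4,"jaw": 0},{"turn": 4,"jaw": 0},{"turn": 4,"jaw": 0},{"turn": 4,"jaw": 0}]'
python3 - <<'E'
from h import *
go(.551,-.0145,.175,-126.8)
E
```

```text
ee_pos: [0.4709, 0.07, 0.2239]
tcp_rot: [179.9, 0.0, -76.8]
tcp_rot: [180.0, -0.0, -111.8]
time: 15.93
ee_pos: [0.4701, 0.0722, 0.2238]
tcp_rot: [180.0, -0.0, -127.5]
wrist_force: [0.7, 0.7, -2.5]
opening: 0.0109
grasp_force: 102.3
d [ 0.0195 -0.117   0.0487] turn -0.7 at [0.4701 0.0722 0.2238] [ 180.    -0.  -127.5] F [ 0.7  0.7 -2.5] q [  9. -44.] t 15.9333
```

To row units: -0.117 m is -2.34, 0.0587 m is 1.174, -0.7 degrees is -0.175.

```bash

python3 drive.py '[{"pos": [0.39,-2.34,0.2],"turn": -0.175,"jaw": 0},{"pos": [0.39,-2.34,0.4],"turn": -0.175,"jaw": 0},{"pos": [0.39,-2.34,0.6],"turn": -0.175,"jaw": 0},{"pos": [0.39,-2.34,1.174],"turn": -0.175,"jaw": 0},{"pos": [0.39,-2.34,1.174],"turn": -0.175,"jaw": 0}]'
python3 drive.py '[{"pos": [0,0,0.16],"jaw": 0},{"pos": [0,0,0.24],"jaw": 0},{"pos": [0,0,0.24],"jaw": 0}]'
python3 - <<'E'
from h import *
import cv2
go(.551,-.0145,.150,-126.8)
im=optics.camera("scene"); cv2.imwrite("pics/c6.png",cv2.resize(im[190:290,240:360],None,fx=6,fy=6,interpolation=cv2.INTER_CUBIC))
E
```

```text
time: 16.35
ee_pos: [0.55, -0.0157, 0.1593]
tcp_rot: [179.6, -0.3, -126.8]
wrist_force: [-1.3, -0.3, -3.3]
opening: 0.0105
grasp_force: 102.1
time: 16.6
ee_pos: [0.5511, -0.0136, 0.1541]
tcp_rot: [-180.0, 0.0, -126.6]
wrist_force: [0.0, -0.6, -2.0]
opening: 0.0106
grasp_force: 102.3
d [ 0.0008 -0.0004  0.0041] turn 0.2 at [ 0.5511 -0.0136  0.1541] [-180.     0.  -126.6] F [ 0.  -0.6 -2. ] q [ -1. -55.] t 16.6
```

View pics/c6.png

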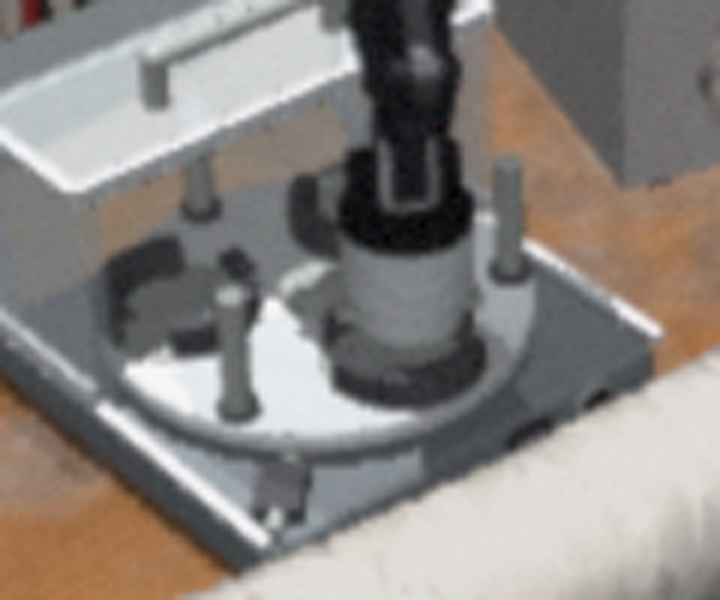

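```bash

python3 drive.py '[{"pos": [0.016,0,0.1],"jaw": 0},{"pos": [0.016,0,0.16],"jaw": 0},{"pos": [0.016,0,0.16],"jaw": 0}]'
python3 - <<'E'
from h import *
go(.551,-.0145,.150,-126.8)
E
```

```text
time: 16.9
ee_pos: [0.5517, -0.0145, 0.1483]
tcp_rot: [-179.8, 0.2, -126.7]
wrist_force: [-2.4, 2.3, 11.5]
opening: 0.0109
grasp_force: 104.4
d [ 0.0004  0.0005 -0.0017] turn 0.1 at [ 0.5517 -0.0145  0.1483] [-179.8    0.2 -126.7] F [-2.4  2.3 11.5] q [ -2. -55.] t 16.9
```

```bash
python3 - <<'E'
from h import *
o=obs(); print(o["torque"].round(2),o["wrist_force"].round(1),o["tcp_rot"].round(2))
E
python3 drive.py '[{"pos": [0,0,0.03],"jaw": 0},{"pos": [0,0,0.03],"jaw": 0}]'
python3 - <<'E'
from h import *
o=obs(); print(o["torque"].round(2),o["wrist_force"].round(1),o["tcp_rot"].round(2))
E
```

```text
[ 0.16  0.62 -0.04] [-2.4  2.3 11.5] [-1.7980e+02  1.6000e-01 -1.2667e+02]
time: 17.07
ee_pos: [0.5519, -0.0144, 0.148]
tcp_rot: [-179.7, 0.2, -126.7]
wrist_force: [-3.0, 2.9, 18.7]
opening: 0.0107
grasp_force: 105.4
[ 0.29  1.07 -0.11] [-3.   2.9 18.7] [-179.75    0.22 -126.67]
```

```bash

python3 drive.py '[{"pos": [0,0,-0.06],"jaw": 0},{"pos": [-0.03,-0.04,-0.06],"jaw": 0},{"pos": [-0.03,-0.04,0],"jaw": 0},{"pos": [-0.03,-0.04,0.04],"jaw": 0},{"pos": [-0.03,-0.04,0.04],"jaw": 0}]'
python3 - <<'E'
from h import *
o=obs(); print(o["torque"].round(2),o["wrist_force"].round(1),o["tcp_rot"].round(2),o["ee_pos"].round(4))
E
```

```text
time: 17.48
ee_pos: [0.5531, -0.0141, 0.1423]
tcp_rot: [179.9, 0.1, -126.7]
wrist_force: [-1.5, 4.3, 0.1]
opening: 0.0106
grasp_force: 102.8
[0.97 0.54 0.03] [-1.5  4.3  0.1] [ 1.7994e+02  6.0000e-02 -1.2667e+02] [ 0.5531 -0.0141  0.1423]
```

```bash

python3 drive.py '[{"pos": [-0.012,0.012,0.06],"jaw": 0},{"pos": [-0.012,0.012,0.12],"jaw": 0},{"pos": [-0.012,0.012,0.18],"jaw": 0},{"pos": [-0.012,0.012,0.2],"jaw": 0},{"pos": [-0.012,0.012,0.2],"jaw": 0}]'
python3 - <<'E'
from h import *
o=obs(); print(o["torque"].round(2),o["wrist_force"].round(1),o["tcp_rot"].round(2),o["ee_pos"].round(4))
E
```

```text
time: 17.9
ee_pos: [0.5533, -0.0137, 0.1332]
tcp_rot: [-180.0, 0.1, -126.7]
wrist_force: [-5.9, 4.7, 11.3]
opening: 0.011
grasp_force: 104.3
[1.05 1.58 0.02] [-5.9  4.7 11.3] [-1.7998e+02  7.0000e-02 -1.2669e+02] [ 0.5533 -0.0137  0.1332]
```

```bash

python3 drive.py '[{"pos": [0.004,0.012,-0.016],"turn": 1.75,"jaw": 0},{"pos": [0.004,0.012,-0.016],"turn": 3.5,"jaw": 0},{"pos": [0.004,0.012,-0.016],"turn": 5.25,"jaw": 0},{"pos": [0.004,0.012,-0.016],"turn": 7,"jaw": 0},{"pos": [0.004,0.012,-0.016],"turn": 7.5,"jaw": 0}]'
python3 drive.py '[{"turn": 1.75,"jaw": 0},{"turn": 3.5,"jaw": 0},{"turn": 5.25,"jaw": 0},{"turn": 6.5,"jaw": 0},{"turn": 6.5,"jaw": 0}]'
python3 - <<'E'
from h import *
o=obs(); print(o["torque"].round(2),o["wrist_force"].round(1),o["tcp_rot"].round(2),o["ee_pos"].round(4))
E
```

```text
time: 18.32
ee_pos: [0.5535, -0.0131, 0.1334]
tcp_rot: [180.0, 0.2, -157.1]
wrist_force: [0.1, 6.8, 5.3]
opening: 0.0107
grasp_force: 103.3
time: 18.73
ee_pos: [0.5534, -0.0132, 0.1334]
tcp_rot: [179.9, 0.1, 177.0]
wrist_force: [-0.7, 5.7, 5.3]
opening: 0.0112
grasp_force: 103.4
[ 1.36  0.28 -0.05] [-0.7  5.7  5.3] [1.799e+02 1.100e-01 1.770e+02] [ 0.5534 -0.0132  0.1334]
```

Turned 56°; go on to the stop while watching the torque.

```bash

T(){ python3 -c "
from h import *
o=obs(); print(o['torque'].round(2),o['wrist_force'].round(1),o['tcp_rot'].round(2),o['ee_pos'].round(4))"; }
python3 drive.py '[{"turn": 0.75,"jaw": 0},{"turn": 0.75,"jaw": 0}]' >/dev/null; T
python3 drive.py '[{"turn": 0.5,"jaw": 0},{"turn": 0.5,"jaw": 0}]' >/dev/null; T
python3 drive.py '[{"turn": 0.5,"jaw": 0},{"turn": 0.5,"jaw": 0}]' >/dev/null; T
```

```text
[ 1.53  0.13 -0.02] [-0.5  6.8  4.5] [1.7990e+02 9.0000e-02 1.7416e+02] [ 0.5534 -0.0132  0.1333]
[1.57 0.15 0.06] [0.1 5.9 4.7] [1.7989e+02 9.0000e-02 1.7222e+02] [ 0.5534 -0.0132  0.1333]
[1.57 0.09 0.11] [-0.8  5.9  3.8] [1.7988e+02 1.0000e-01 1.7022e+02] [ 0.5535 -0.0131  0.1333]
```

```bash

T(){ python3 -c "
from h import *
o=obs(); print(o['torque'].round(2),o['wrist_force'].round(1),o['tcp_rot'].round(2),o['ee_pos'].round(4))"; }
python3 drive.py '[{"turn": 0.5,"jaw": 0},{"turn": 0.5,"jaw": 0}]' >/dev/null; T
python3 drive.py '[{"turn": 0.5,"jaw": 0},{"turn": 0.5,"jaw": 0}]' >/dev/null; T
python3 - <<'E'
from h import *
import cv2
im=optics.camera("scene"); a=im[190:290,240:360]; b=optics.camera("top")[175:275,280:380]; cv2.imwrite("pics/c7.png",np.hstack([cv2.resize(a,(480,400),interpolation=2),cv2.resize(b,(320,400),interpolation=2)]))
E
```

```text
[ 1.86 -0.07  0.24] [0.8 7.4 5.5] [1.7984e+02 1.1000e-01 1.6824e+02] [ 0.5536 -0.0129  0.1334]
[ 2.23 -0.08  0.66] [-0.   8.7  5.4] [1.7981e+02 1.0000e-01 1.6629e+02] [ 0.5537 -0.0126  0.1334]
```

View pics/c7.png

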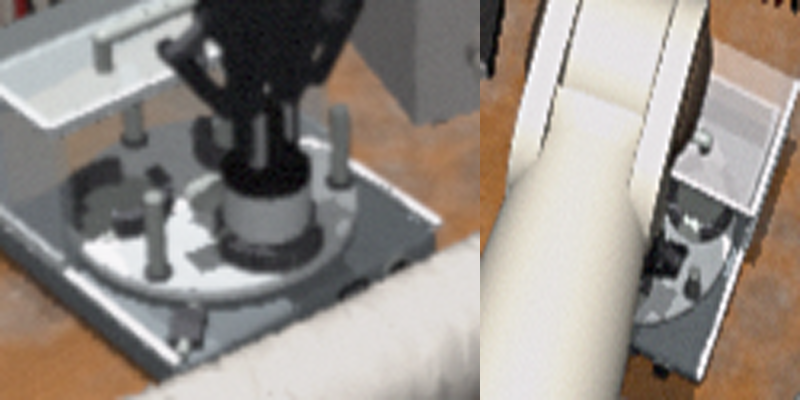

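```bash

python3 drive.py '[{"jaw": 0.05},{"jaw": 0.05},{"jaw": 0.05},{"pos": [0,0,-0.6],"jaw": 0.05},{"pos": [0,0,-1.4],"jaw": 0.05}]'
python3 drive.py '[{"pos": [0,0,-0.8],"jaw": 0.05},{"pos": [0,0,-0.8],"jaw": 0.05},{"pos": [0,0,-0.8],"jaw": 0.05}]'
python3 - <<'E'
from h import *
go(.44,.16,.24,-140)
E
```

```text
time: 20.08
ee_pos: [0.5511, -0.0143, 0.2]
tcp_rot: [-179.9, -0.4, 166.3]
wrist_force: [-0.1, 0.3, 0.7]
opening: 0.05
grasp_force: 0.0
time: 20.33
ee_pos: [0.5538, -0.0143, 0.2454]
tcp_rot: [180.0, 0.3, 166.3]
wrist_force: [0.3, -0.2, -1.9]
opening: 0.0501
grasp_force: 0.0
d [0.152  0.1423 0.0048] turn -53.7 at [ 0.5538 -0.0143  0.2454] [180.    0.3 166.3] F [ 0.3 -0.2 -1.9] q [-1. 12.] t 20.3333
```

```bash

python3 drive.py '[{"pos": [2,1.8,0],"jaw": 0.05},{"pos": [2,1.8,0],"jaw": 0.05},{"pos": [2,1.8,0],"jaw": 0.05},{"pos": [2,1.8,0],"jaw": 0.05}]' >/dev/null
python3 drive.py '[{"turn": 8.75,"jaw": 0.04},{"turn": 8.75,"jaw": 0.04},{"turn": 8.75,"jaw": 0.04},{"turn": 8.75,"jaw": 0.04},{"turn": 8.75,"jaw": 0.04}]'
python3 - <<'E'
from h import *
go(.4655,.2748,.15,128)
E
```

```text
time: 21.08
ee_pos: [0.4768, 0.0969, 0.2414]
tcp_rot: [-179.9, -0.0, 130.9]
wrist_force: [0.5, -0.9, -0.7]
opening: 0.04
grasp_force: 0.0
d [0.1418 0.1082 0.0913] turn 2.9 at [0.4768 0.0969 0.2414] [-179.9   -0.   130.9] F [ 0.5 -0.9 -0.7] q [12. 61.] t 21.0833
```

```bash

python3 drive.py '[{"pos": [2.84,2.16,0.6],"turn": 0.75,"jaw": 0.04},{"pos": [2.84,2.16,0.6],"turn": 0.75,"jaw": 0.04},{"pos": [2.84,2.16,1],"turn": 0.75,"jaw": 0.04},{"pos": [2.84,2.16,1.6],"turn": 0.75,"jaw": 0.04},{"pos": [2.84,2.16,2.2],"turn": 0.75,"jaw": 0.04}]'
python3 drive.py '[{"jaw": 0.04},{"jaw": 0.04}]'
python3 - <<'E'
from h import *
import cv2
go(.4655,.2748,.059,128)
im=optics.camera("scene"); a=im[285:385,180:300]; b=optics.camera("top"); cv2.imwrite("pics/top2.png",b); b=b[175:275,280:380]; cv2.imwrite("pics/c8.png",np.hstack([cv2.resize(a,(480,400),interpolation=2),cv2.resize(b,(320,320),interpolation=2,dst=None) if 0 else cv2.resize(b[20:,:][:, :64],(320,400),interpolation=2)]))
E
```

```text
time: 21.5
ee_pos: [0.4653, 0.2702, 0.1488]
tcp_rot: [179.8, 0.0, 128.4]
wrist_force: [1.3, 0.8, -0.5]
opening: 0.0401
grasp_force: 0.0
time: 21.67
ee_pos: [0.4634, 0.267, 0.1459]
tcp_rot: [-179.7, -0.0, 128.4]
wrist_force: [-0.3, -0.6, 0.5]
opening: 0.04
grasp_force: 0.0
d [0.0048 0.007  0.0868] turn 0.4 at [0.4634 0.267  0.1459] [-179.7   -0.   128.4] F [-0.3 -0.6  0.5] q [30. 82.] t 21.6667
```

View pics/c8.png

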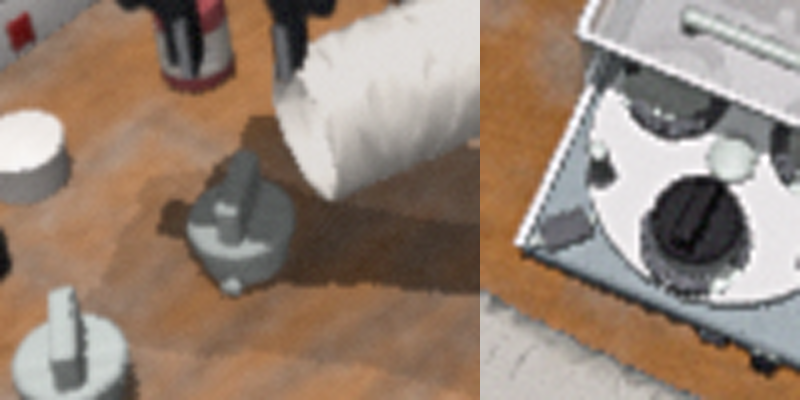

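```bash

python3 drive.py '[{"pos": [0.1,0.14,0],"jaw": 0.035},{"pos": [0.1,0.14,0],"jaw": 0.035},{"pos": [0.1,0.14,0.6],"jaw": 0.035},{"pos": [0.1,0.14,1],"jaw": 0.035},{"pos": [0.1,0.14,1],"jaw": 0.035}]'
python3 drive.py '[{"pos": [0,0,0.2],"jaw": 0.035},{"pos": [0,0,0.4],"jaw": 0.035},{"pos": [0,0,0.6],"jaw": 0.035},{"pos": [0,0,0.7],"jaw": 0.035},{"pos": [0,0,0.7],"jaw": 0.035}]'
python3 - <<'E'
from h import *
go(.4655,.2748,.059,128)
E
```

```text
time: 22.18
ee_pos: [0.4664, 0.2744, 0.0962]
tcp_rot: [-179.8, -0.0, 128.2]
wrist_force: [0.3, 0.1, -0.3]
opening: 0.035
grasp_force: 0.0
time: 22.6
ee_pos: [0.4669, 0.2752, 0.063]
tcp_rot: [-179.9, -0.0, 128.3]
wrist_force: [1.3, -0.5, 0.8]
opening: 0.0349
grasp_force: 0.0
d [ 0.0005 -0.0014  0.004 ] turn 0.3 at [0.4669 0.2752 0.063 ] [-179.9   -0.   128.3] F [ 1.3 -0.5  0.8] q [31. 82.] t 22.6
```

```bash

python3 drive.py '[{"pos": [0,0,0.08],"jaw": 0.035},{"pos": [0,0,0.08],"jaw": 0.035},{"pos": [0,0,0.08],"jaw": 0},{"pos": [0,0,0.08],"jaw": 0},{"pos": [0,0,0.08],"jaw": 0}]' 80
python3 drive.py '[{"jaw": 0},{"jaw": 0},{"pos": [0,0,-0.4],"jaw": 0},{"pos": [0,0,-1.2],"jaw": 0},{"pos": [0,0,-1.6],"jaw": 0}]' 80
python3 drive.py '[{"pos": [0,0,-0.4],"jaw": 0},{"pos": [0,0,-0.4],"jaw": 0}]'
python3 - <<'E'
from h import *
go(.375,.25,.15,128)
E
```

```text
time: 23.02
ee_pos: [0.4676, 0.2756, 0.0606]
tcp_rot: [180.0, 0.0, 128.3]
wrist_force: [0.6, -0.3, 1.0]
opening: 0.0114
grasp_force: 78.4
time: 23.43
ee_pos: [0.4674, 0.2757, 0.1429]
tcp_rot: [179.9, -0.0, 128.3]
wrist_force: [0.5, -0.0, -1.5]
opening: 0.0113
grasp_force: 78.7
time: 23.6
ee_pos: [0.4684, 0.2763, 0.1641]
tcp_rot: [179.7, 0.0, 128.3]
wrist_force: [0.4, 0.5, -1.9]
opening: 0.0113
grasp_force: 78.8
d [ 0.0373 -0.0897  0.0136] turn 0.3 at [0.4684 0.2763 0.1641] [179.7   0.  128.3] F [ 0.4  0.5 -1.9] q [31. 82.] t 23.6
```

```bash

python3 drive.py '[{"pos": [0.74,-1.8,0.4],"jaw": 0},{"pos": [0.74,-1.8,0.4],"jaw": 0},{"pos": [0.74,-1.8,0.4],"jaw": 0},{"pos": [0.74,-1.8,1.2],"jaw": 0},{"pos": [0.74,-1.8,1.8],"jaw": 0}]'
python3 drive.py '[{"pos": [0,0,0.1],"jaw": 0},{"pos": [0,0,0.2],"jaw": 0},{"pos": [0,0,0.24],"jaw": 0},{"pos": [0,0,0.24],"jaw": 0}]'
python3 - <<'E'
from h import *
go(.375,.25,.0608,128)
E
```

```text
time: 24.02
ee_pos: [0.3728, 0.2487, 0.0683]
tcp_rot: [179.9, -0.0, 128.3]
wrist_force: [-0.2, -0.4, -2.1]
opening: 0.011
grasp_force: 79.1
time: 24.35
ee_pos: [0.3721, 0.2477, 0.0605]
tcp_rot: [-179.8, -0.0, 128.3]
wrist_force: [-18.8, -14.2, 36.2]
opening: 0.0112
grasp_force: 84.6
d [-0.      0.0037 -0.0003] turn 0.3 at [0.3721 0.2477 0.0605] [-179.8   -0.   128.3] F [-18.8 -14.2  36.2] q [34. 85.] t 24.35
```

```bash

python3 drive.py '[{"pos": [0,0,-0.04],"jaw": 0.05},{"pos": [0,0,-0.04],"jaw": 0.05},{"pos": [0,0,-0.04],"jaw": 0.05},{"pos": [0,0,-0.8],"jaw": 0.085},{"pos": [0,0,-1],"jaw": 0.085}]'
python3 drive.py '[{"turn": -8.75,"jaw": 0.085},{"turn": -8.75,"jaw": 0.085},{"turn": -8.75,"jaw": 0.085},{"turn": -8.75,"jaw": 0.085},{"turn": -8.75,"jaw": 0.085}]'|grep rot
python3 drive.py '[{"turn": -8.75,"jaw": 0.085},{"turn": -8.75,"jaw": 0.085},{"turn": -8.75,"jaw": 0.085},{"turn": -8.75,"jaw": 0.085},{"turn": -8.75,"jaw": 0.085}]'|grep rot
python3 drive.py '[{"turn": -5,"jaw": 0.085},{"turn": -5,"jaw": 0.085},{"turn": -5,"jaw": 0.085}]'
python3 - <<'E'
from h import *
go(.373,.2482,.041,-142)
E
```

```text
time: 24.77
ee_pos: [0.3743, 0.2492, 0.111]
tcp_rot: [179.9, 0.0, 128.3]
wrist_force: [1.5, 1.6, 1.7]
opening: 0.0714
grasp_force: 0.0
tcp_rot: [-180.0, -0.0, 163.7]
tcp_rot: [180.0, -0.0, -161.3]
time: 25.85
ee_pos: [0.3739, 0.2489, 0.1079]
tcp_rot: [180.0, -0.0, -141.3]
wrist_force: [-0.6, 0.8, 0.7]
opening: 0.0846
grasp_force: 0.0
d [ 0.0011 -0.      0.0669] turn 0.7 at [0.3739 0.2489 0.1079] [ 180.    -0.  -141.3] F [-0.6  0.8  0.7] q [34. -5.] t 25.85
```

```bash

python3 drive.py '[{"pos": [0,0,0.6],"turn": 0.125,"jaw": 0.085},{"pos": [0,0,1.2],"turn": 0.125,"jaw": 0.085},{"pos": [0,0,1.32],"turn": 0.125,"jaw": 0.085},{"pos": [0,0,1.32],"turn": 0.125,"jaw": 0.05},{"pos": [0,0,1.32],"turn": 0.125,"jaw": 0.04}]' 20
python3 drive.py '[{"jaw": 0.04},{"jaw": 0.04},{"jaw": 0.04}]'
python3 drive.py '[{"jaw": 0.085},{"jaw": 0.085},{"jaw": 0.085},{"pos": [0,0,-0.8],"jaw": 0.085},{"pos": [0,0,-1.32],"jaw": 0.085}]'
python3 drive.py '[{"turn": -8.75,"jaw": 0.06},{"turn": -8.75,"jaw": 0.06},{"turn": -8.75,"jaw": 0.06},{"turn": -8.75,"jaw": 0.06},{"turn": -8.75,"jaw": 0.06}]'|grep rot
python3 drive.py '[{"turn": -8.75,"jaw": 0.06},{"turn": -8.75,"jaw": 0.06},{"turn": -8.75,"jaw": 0.06},{"turn": -8.75,"jaw": 0.06},{"turn": -8.75,"jaw": 0.05}]'|grep rot
python3 drive.py '[{"turn": -5,"jaw": 0.05},{"turn": -5,"jaw": 0.05},{"turn": -5,"jaw": 0.05},{"turn": -5,"jaw": 0.05}]'
python3 - <<'E'
from h import *
go(.374,.249,.0605,-52)
E
```

```text
time: 26.27
ee_pos: [0.3739, 0.2489, 0.0428]
tcp_rot: [180.0, -0.0, -142.2]
wrist_force: [-0.2, -0.0, 1.6]
opening: 0.0632
grasp_force: 0.0
time: 26.52
ee_pos: [0.3745, 0.2495, 0.044]
tcp_rot: [180.0, 0.2, -142.2]
wrist_force: [-1.3, 0.5, 6.2]
opening: 0.0528
grasp_force: 21.4
time: 26.93
ee_pos: [0.3733, 0.2484, 0.1093]
tcp_rot: [-180.0, -0.1, -142.2]
wrist_force: [1.1, -0.9, 0.5]
opening: 0.0849
grasp_force: 0.0
tcp_rot: [-180.0, -0.0, -106.9]
tcp_rot: [-180.0, -0.0, -71.9]
time: 28.1
ee_pos: [0.3738, 0.2488, 0.1081]
tcp_rot: [180.0, -0.0, -52.0]
wrist_force: [0.7, 0.1, -0.2]
opening: 0.0505
grasp_force: 0.0
d [-0.     -0.0003  0.0476] turn 0.0 at [0.3738 0.2488 0.1081] [180.  -0. -52.] F [ 0.7  0.1 -0.2] q [ 34. -94.] t 28.1
```

```bash

python3 drive.py '[{"pos": [0,0,-0.8],"turn": 8.75,"jaw": 0.06},{"pos": [0,0,-1.6],"turn": 8.75,"jaw": 0.06},{"pos": [0,0,-2.2],"turn": 8.75,"jaw": 0.06},{"pos": [0,0,-2.2],"turn": 8.75,"jaw": 0.06},{"pos": [0,0,-2.2],"turn": 8.75,"jaw": 0.06}]'|grep rot
for i in 1 2 3 4; do python3 drive.py '[{"turn": 8.75,"jaw": 0.06},{"turn": 8.75,"jaw": 0.06},{"turn": 8.75,"jaw": 0.06},{"turn": 8.75,"jaw": 0.06},{"turn": 8.75,"jaw": 0.06}]'|grep rot; done
python3 drive.py '[{"turn": 5,"jaw": 0.06},{"turn": 5,"jaw": 0.06},{"turn": 5,"jaw": 0.06}]'
python3 - <<'E'
from h import *
go(.578,.0545,.20,113)
E
```

```text
tcp_rot: [-179.8, 0.1, -87.8]
tcp_rot: [-180.0, -0.0, -122.8]
tcp_rot: [-180.0, 0.0, -157.8]
tcp_rot: [-180.0, 0.0, 167.2]
tcp_rot: [180.0, 0.0, 132.2]
time: 30.43
ee_pos: [0.3738, 0.2488, 0.2181]
tcp_rot: [180.0, 0.0, 112.2]
wrist_force: [-0.3, 0.8, -0.1]
opening: 0.0599
grasp_force: 0.0
d [-0.257   0.1158  0.0181] turn -0.8 at [0.3738 0.2488 0.2181] [180.    0.  112.2] F [-0.3  0.8 -0.1] q [ 34. 101.] t 30.4333
```

```bash

python3 drive.py '[{"pos": [-3.64,1.64,0],"turn": -0.2,"jaw": 0.045},{"pos": [-3.64,1.64,0],"turn": -0.2,"jaw": 0.045},{"pos": [-3.64,1.64,0],"turn": -0.2,"jaw": 0.045},{"pos": [-3.64,1.64,0],"turn": -0.2,"jaw": 0.045},{"pos": [-3.64,1.64,0],"turn": -0.2,"jaw": 0.045}]'|grep pos
python3 drive.py '[{"pos": [-1.5,0.68,0.36],"jaw": 0.045},{"pos": [-1.5,0.68,0.36],"jaw": 0.045},{"pos": [-1.5,0.68,0.36],"jaw": 0.045},{"pos": [-1.5,0.68,0.36],"jaw": 0.045}]'
python3 - <<'E'
from h import *
go(.578,.0545,.099,113)
E
```

```text
ee_pos: [0.5215, 0.1106, 0.218]
time: 31.18
ee_pos: [0.5816, 0.056, 0.1984]
tcp_rot: [-179.8, -0.0, 113.2]
wrist_force: [-0.1, 0.3, -0.5]
opening: 0.0452
grasp_force: 0.0
d [-0.0001 -0.0036  0.0994] turn 0.2 at [0.5816 0.056  0.1984] [-179.8   -0.   113.2] F [-0.1  0.3 -0.5] q [ 6. 72.] t 31.1833
```

```bash

python3 drive.py '[{"pos": [0,-0.04,0.6],"jaw": 0.045},{"pos": [0,-0.04,1.2],"jaw": 0.045},{"pos": [0,-0.04,1.7],"jaw": 0.045},{"pos": [0,-0.04,1.96],"jaw": 0.045},{"pos": [0,-0.04,1.96],"jaw": 0.045}]'
python3 drive.py '[{"jaw": 0},{"jaw": 0},{"jaw": 0},{"jaw": 0}]' 40
python3 - <<'E'
from h import *
A=np.array([.6104,-.0203]); o=obs(); d=o["ee_pos"][:2]-A; r0=np.hypot(*d); a0=np.degrees(np.arctan2(d[1],d[0])); print(r0,a0)
# plan of 120 deg arc in steps of 24, shifts in tool axes at start of each 24-deg command (r=.082)
for k in range(1,5):
    b=np.radians(6*k); print(k,"dx",.082*(np.cos(b)-1),"dy",-.082*np.sin(b))
E
```

```text
time: 31.6
ee_pos: [0.5737, 0.0582, 0.0987]
tcp_rot: [-179.4, -0.3, 113.6]
wrist_force: [-18.9, 0.7, -0.2]
opening: 0.0449
grasp_force: 0.0
time: 31.93
ee_pos: [0.5785, 0.0575, 0.1031]
tcp_rot: [-180.0, -0.0, 113.6]
wrist_force: [-6.8, 1.1, 3.4]
opening: 0.0106
grasp_force: 39.0
0.08410746404867828 112.30850156852868
1 dx -0.00044920457980159023 dy -0.008571333987947585
2 dx -0.0017918967398279336 dy -0.017048758647056267
3 dx -0.004013365663797411 dy -0.02533939353874569
4 dx -0.0070892724733067295 dy -0.03335240473221562
```

```bash

for i in 1 2 3; do python3 drive.py '[{"pos": [-0.008,-0.172,0],"turn": -1.5,"jaw": 0},{"pos": [-0.036,-0.34,0],"turn": -3,"jaw": 0},{"pos": [-0.08,-0.506,0],"turn": -4.5,"jaw": 0},{"pos": [-0.142,-0.668,0],"turn": -6,"jaw": 0},{"pos": [-0.22,-0.82,0],"turn": -7.5,"jaw": 0}]' 40; done
python3 - <<'E'
from h import *
A=np.array([.6104,-.0203]); o=obs(); d=o["ee_pos"][:2]-A; r0=np.hypot(*d); a0=np.degrees(np.arctan2(d[1],d[0])); print(r0,a0,o["tcp_rot"],o["wrist_force"])
E
```

```text
time: 32.35
ee_pos: [0.5452, 0.0322, 0.1031]
tcp_rot: [179.8, -0.1, 143.9]
wrist_force: [-5.0, 7.7, 3.5]
opening: 0.0104
grasp_force: 40.5
time: 32.77
ee_pos: [0.5285, -0.0079, 0.1031]
tcp_rot: [179.9, -0.2, 173.9]
wrist_force: [-12.7, 6.3, 7.8]
opening: 0.0104
grasp_force: 41.0
time: 33.18
ee_pos: [0.5346, -0.0511, 0.1031]
tcp_rot: [179.9, -0.2, -156.1]
wrist_force: [-13.8, 0.9, 8.6]
opening: 0.0105
grasp_force: 41.0
0.08175856782034645 -157.90243337762269 [ 179.91834079   -0.18509728 -156.13501878] [-13.81550455   0.897723     8.6410374 ]
```

```bash

python3 drive.py '[{"pos": [-0.008,-0.172,0],"turn": -1.5,"jaw": 0},{"pos": [-0.036,-0.34,0],"turn": -3,"jaw": 0},{"pos": [-0.08,-0.506,0],"turn": -4.5,"jaw": 0},{"pos": [-0.142,-0.668,0],"turn": -6,"jaw": 0},{"pos": [-0.142,-0.668,0],"turn": -6,"jaw": 0}]' |grep -E 'pos|wrist'
python3 drive.py '[{"pos": [0,-0.08,0],"turn": -0.75,"jaw": 0},{"pos": [0,-0.08,0],"turn": -0.75,"jaw": 0}]'|grep -E 'pos|wrist'
python3 drive.py '[{"pos": [0,-0.04,0],"turn": -0.25,"jaw": 0},{"pos": [0,-0.04,0],"turn": -0.25,"jaw": 0}]'|grep -E 'pos|wrist'
python3 drive.py '[{"pos": [0,-0.04,0],"turn": -0.25,"jaw": 0},{"pos": [0,-0.04,0],"turn": -0.25,"jaw": 0}]'|grep -E 'pos|wrist'

```

```text
ee_pos: [0.5563, -0.0798, 0.1032]
wrist_force: [-4.3, -10.3, 2.0]
ee_pos: [0.5599, -0.0827, 0.1032]
wrist_force: [-2.6, -7.0, 0.9]
ee_pos: [0.5607, -0.0833, 0.1031]
wrist_force: [-6.2, -3.7, 4.0]
ee_pos: [0.5614, -0.0838, 0.1031]
wrist_force: [-11.9, 0.8, 7.3]
```

```bash

python3 drive.py '[{"pos": [0,0.04,0],"jaw": 0.04},{"pos": [0,0.04,0],"jaw": 0.04},{"pos": [0,0.04,-0.8],"jaw": 0.04},{"pos": [0,0.04,-1.6],"jaw": 0.05},{"pos": [0,0.04,-2.4],"jaw": 0.05}]' |grep -E 'pos|wrist|rot'
python3 - <<'E'
from h import *
go(.374,.2488,.20,-127)
E
```

```text
ee_pos: [0.5609, -0.0825, 0.2237]
tcp_rot: [-180.0, 0.0, -127.4]
wrist_force: [1.2, -0.7, -0.4]
d [-0.1495  0.3498  0.0237] turn -0.4 at [ 0.5609 -0.0825  0.2237] [-180.     0.  -127.4] F [ 1.2 -0.7 -0.4] q [ -8. -61.] t 34.5167
```

```bash

python3 drive.py '[{"pos": [-1.5,3.5,0],"jaw": 0.05},{"pos": [-1.5,3.5,0],"jaw": 0.05},{"pos": [-1.5,3.5,0],"jaw": 0.05},{"pos": [-1.5,3.5,0],"jaw": 0.05},{"pos": [-1.5,3.5,0],"jaw": 0.05}]' |grep -E 'pos'
python3 drive.py '[{"pos": [-1.5,3.5,0],"jaw": 0.05},{"pos": [-1.5,3.5,0],"jaw": 0.05},{"pos": [-1.5,3.5,0],"jaw": 0.05},{"pos": [-1.5,3.5,0],"jaw": 0.05},{"pos": [-1.5,3.5,0],"jaw": 0.05}]' |grep -E 'pos'
python3 drive.py '[{"turn": -8.75,"jaw": 0.06},{"turn": -8.75,"jaw": 0.06},{"turn": -8.75,"jaw": 0.06},{"turn": -8.75,"jaw": 0.06},{"turn": -8.75,"jaw": 0.06}]'|grep rot
python3 drive.py '[{"turn": -8.75,"jaw": 0.06},{"turn": -8.75,"jaw": 0.06},{"turn": -8.75,"jaw": 0.06},{"turn": -8.75,"jaw": 0.06},{"turn": -8.75,"jaw": 0.05}]'|grep rot
python3 - <<'E'
from h import *
import cv2
go(.374,.249,.0605,-52)
im=optics.camera("scene");cv2.imwrite("pics/scene2.png",im); a=im[300:400,180:300]; b=optics.camera("top"); cv2.imwrite("pics/top3.png",b); cv2.imwrite("pics/c9.png",np.hstack([cv2.resize(a,(480,400),interpolation=2),cv2.resize(b[195:275,284:348],(320,400),interpolation=2)]))
E
```

```text
ee_pos: [0.4662, 0.0857, 0.2231]
ee_pos: [0.3725, 0.2518, 0.2229]
tcp_rot: [-179.9, 0.1, -92.1]
tcp_rot: [-179.9, 0.0, -57.1]
d [-0.      0.0009  0.1622] turn -5.1 at [0.3745 0.2493 0.2227] [-179.9    0.   -57.1] F [0.  0.5 0.1] q [ 34. -89.] t 36.1833
```

View pics/c9.png

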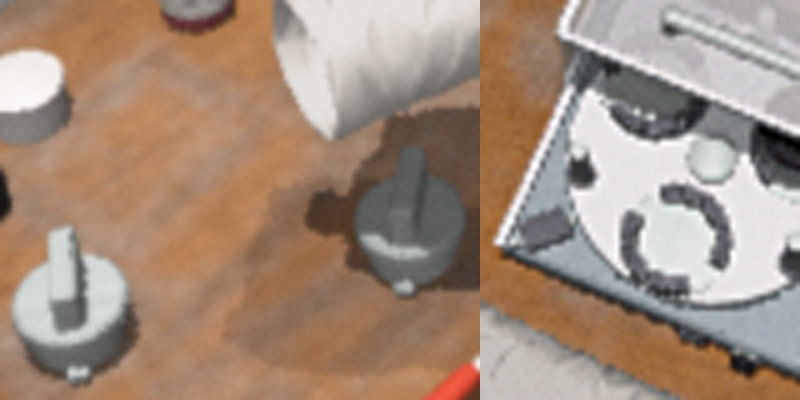

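```bash
python3 -c "
from h import *
print(px('scene',(.374+.0,.249,.03)), px('scene',(.4655,.2748,.03)))"
python3 drive.py '[{"pos": [0,0,0.8],"turn": -1.25,"jaw": 0.05},{"pos": [0,0,1.6],"turn": -1.25,"jaw": 0.05},{"pos": [0,0,2.4],"turn": -1.25,"jaw": 0.05},{"pos": [0,0,3],"turn": -1.25,"jaw": 0.05},{"pos": [0,0,3.244],"turn": -1.25,"jaw": 0.05}]'|grep -E "pos|wri"
python3 drive.py '[{"pos": [0,0,0.02],"jaw": 0},{"pos": [0,0,0.02],"jaw": 0},{"pos": [0,0,0.02],"jaw": 0},{"pos": [0,0,0.02],"jaw": 0},{"pos": [0,0,0.02],"jaw": 0}]' 80
python3 drive.py '[{"pos": [0,0,-0.8],"jaw": 0},{"pos": [0,0,-1.6],"jaw": 0},{"pos": [0,0,-2.4],"jaw": 0},{"pos": [0,0,-3.2],"jaw": 0},{"pos": [0,0,-3.2],"jaw": 0}]' 100
python3 - <<'E'
from h import *
go(.47,.075,.20,-127)
E
```

```text
[279.89892708 351.59650711] [239.70434787 335.79306462]
ee_pos: [0.3726, 0.2479, 0.056]
wrist_force: [-0.2, 0.1, -0.9]
time: 37.12
ee_pos: [0.3752, 0.2495, 0.0606]
tcp_rot: [-179.8, -0.0, -52.4]
wrist_force: [-0.2, -1.1, 6.3]
opening: 0.0109
grasp_force: 80.5
time: 37.53
ee_pos: [0.3762, 0.2501, 0.2276]
tcp_rot: [-179.3, -0.0, -52.4]
wrist_force: [0.8, 0.5, -1.2]
opening: 0.0107
grasp_force: 100.3
d [0.196  0.0327 0.0273] turn 74.6 at [0.3762 0.2501 0.2276] [-179.3   -0.   -52.4] F [ 0.8  0.5 -1.2] q [ 34. -94.] t 37.5333
```

```bash

python3 drive.py '[{"pos": [3.92,0.66,0.54],"jaw": 0},{"pos": [3.92,0.66,0.54],"jaw": 0},{"pos": [3.92,0.66,0.54],"jaw": 0},{"pos": [3.92,0.66,0.54],"jaw": 0},{"pos": [3.92,0.66,0.54],"jaw": 0}]' |grep pos
python3 drive.py '[{"turn": 8.75,"jaw": 0},{"turn": 8.75,"jaw": 0},{"turn": 8.75,"jaw": 0},{"turn": 8.75,"jaw": 0},{"turn": 8.75,"jaw": 0}]' |grep rot
python3 drive.py '[{"turn": 8.75,"jaw": 0},{"turn": 8.75,"jaw": 0},{"turn": 8.75,"jaw": 0},{"turn": 8.75,"jaw": 0},{"turn": 8.75,"jaw": 0}]' |grep rot
python3 - <<'E'
from h import *
f=lambda u,v,z:atz("top",280+(u-480)/5-.4,195+v/5-.4,z)[:2]
a,b=f(683,245,.129),f(714,188,.129); d=b-a; print("pot bar",np.degrees(np.arctan2(d[1],d[0])),np.hypot(*d))
g=lambda u,v,z:atz("top",280+u/6-.4,175+v/6-.4,z)[:2]
a,b=g(222,362,.056),g(296,455,.056); d=b-a; print("slots",np.degrees(np.arctan2(d[1],d[0])))
go(.5533,-.0135,.135,-127.5)
E
```

```text
ee_pos: [0.4687, 0.0711, 0.1923]
tcp_rot: [-180.0, 0.0, -87.8]
tcp_rot: [-180.0, 0.0, -122.8]
pot bar -11.809841991977876 0.03911086908207844
slots -126.30357303859903
d [ 0.0269 -0.1188  0.0576] turn 4.7 at [0.468  0.0735 0.1926] [-180.     0.  -122.8] F [ 0.2  0.2 -1.6] q [  9. -48.] t 38.7833
```

```bash

python3 drive.py '[{"pos": [0.54,-2.38,0],"turn": 1.125,"jaw": 0},{"pos": [0.54,-2.38,0],"turn": 1.125,"jaw": 0},{"pos": [0.54,-2.38,0.4],"turn": 1.125,"jaw": 0},{"pos": [0.54,-2.38,0.8],"turn": 1.125,"jaw": 0},{"pos": [0.54,-2.38,1.14],"turn": 1.125,"jaw": 0}]' |grep -E "pos|wri"
python3 drive.py '[{"pos": [0,0,0.06],"jaw": 0},{"pos": [0,0,0.06],"jaw": 0},{"pos": [0,0,0.06],"jaw": 0}]' |grep -E "pos|wri"
python3 - <<'E'
from h import *
go(.5533,-.0135,.127,-127.5)
E
```

```text
ee_pos: [0.5549, -0.0149, 0.1336]
wrist_force: [-0.2, 0.2, -2.2]
ee_pos: [0.554, -0.0129, 0.1332]
wrist_force: [-0.7, 0.6, -1.7]
d [0.0009 0.0002 0.0062] turn 0.6 at [ 0.554  -0.0129  0.1332] [-179.9    0.  -126.9] F [-0.7  0.6 -1.7] q [ -1. -54.] t 39.45
```

```bash

python3 drive.py '[{"pos": [0.016,0,0.08],"turn": 0.125,"jaw": 0},{"pos": [0.016,0,0.16],"turn": 0.125,"jaw": 0},{"pos": [0.016,0,0.24],"turn": 0.125,"jaw": 0},{"pos": [0.016,0,0.24],"turn": 0.125,"jaw": 0}]' |grep -E "pos|wri"
python3 -c "
from h import *
o=obs(); print(o['torque'].round(2))"
```

```text
ee_pos: [0.5531, -0.0134, 0.1202]
wrist_force: [-0.1, 1.6, -1.3]
[0.22 0.14 0.06]
```

```bash

T(){ python3 -c "
from h import *
o=obs(); print(o['torque'].round(2),o['wrist_force'].round(1),o['tcp_rot'].round(2),o['ee_pos'].round(4))"; }
python3 drive.py '[{"pos": [0,0,0.08],"jaw": 0},{"pos": [0,0,0.16],"jaw": 0},{"pos": [0,0,0.23],"jaw": 0},{"pos": [0,0,0.23],"jaw": 0}]' >/dev/null; T
python3 drive.py '[{"turn": 1.75,"jaw": 0},{"turn": 3.5,"jaw": 0},{"turn": 5.25,"jaw": 0},{"turn": 7,"jaw": 0},{"turn": 7.5,"jaw": 0}]' >/dev/null; T
python3 drive.py '[{"turn": 1.75,"jaw": 0},{"turn": 3.5,"jaw": 0},{"turn": 5.25,"jaw": 0},{"turn": 6.5,"jaw": 0},{"turn": 6.5,"jaw": 0}]' >/dev/null; T
python3 drive.py '[{"turn": 0.75,"jaw": 0},{"turn": 0.75,"jaw": 0}]' >/dev/null; T
python3 drive.py '[{"turn": 0.5,"jaw": 0},{"turn": 0.5,"jaw": 0}]' >/dev/null; T
```

```text
[0.6  0.97 0.03] [-4.6  2.9  6.7] [ 1.7999e+02  2.0000e-02 -1.2740e+02] [ 0.553  -0.0136  0.1088]
[1.74 0.4  0.17] [-1.5  8.1  3.7] [ 1.7990e+02  1.1000e-01 -1.5776e+02] [ 0.5536 -0.0126  0.1088]
[ 1.55  0.7  -0.01] [-3.4  6.6  5.2] [1.7986e+02 4.0000e-02 1.7633e+02] [ 0.5535 -0.0126  0.1088]
[1.73 0.61 0.09] [-2.2  8.5  5.7] [1.7985e+02 4.0000e-02 1.7349e+02] [ 0.5535 -0.0125  0.1088]
[1.77 0.55 0.05] [-3.1  8.8  5.3] [1.7985e+02 3.0000e-02 1.7155e+02] [ 0.5535 -0.0125  0.1089]
```

```bash

T(){ python3 -c "
from h import *
o=obs(); print(o['torque'].round(2),o['wrist_force'].round(1),o['tcp_rot'].round(2),o['ee_pos'].round(4))"; }
for i in 1 2 3; do python3 drive.py '[{"turn": 0.5,"jaw": 0},{"turn": 0.5,"jaw": 0}]' >/dev/null; T; done
```

```text
[1.88 0.6  0.11] [-1.9  8.2  4.8] [1.7984e+02 3.0000e-02 1.6955e+02] [ 0.5535 -0.0125  0.1089]
[2.05 0.51 0.39] [-3.2 10.2  5.1] [1.7982e+02 2.0000e-02 1.6758e+02] [ 0.5536 -0.0123  0.1089]
[2.33 0.42 0.89] [-2.9 10.8  5.6] [1.7978e+02 1.0000e-02 1.6563e+02] [ 0.5536 -0.012   0.1089]
```

```bash

python3 drive.py '[{"turn": -0.25,"jaw": 0.05},{"turn": -0.25,"jaw": 0.05},{"turn": -0.25,"jaw": 0.05},{"pos": [0,0,-0.6],"turn": -0.25,"jaw": 0.05},{"pos": [0,0,-1.4],"turn": -0.25,"jaw": 0.05}]' | grep -E "pos|rot"
python3 drive.py '[{"pos": [0,0,-0.7],"turn": 8.75,"jaw": 0.045},{"pos": [0,0,-0.7],"turn": 8.75,"jaw": 0.045},{"pos": [0,0,-0.7],"turn": 8.75,"jaw": 0.045},{"pos": [0,0,-0.7],"turn": 8.75,"jaw": 0.045},{"pos": [0,0,-0.7],"turn": 8.75,"jaw": 0.045}]'|grep rot
python3 drive.py '[{"turn": 4.5,"jaw": 0.045},{"turn": 4.5,"jaw": 0.045},{"turn": 4.5,"jaw": 0.045},{"turn": 4.5,"jaw": 0.045}]'
python3 - <<'E'
from h import *
go(.578,.0575,.102,113.5)
E
```

```text
ee_pos: [0.5516, -0.0141, 0.1757]
tcp_rot: [-179.9, -0.4, 166.5]
tcp_rot: [180.0, 0.0, 131.2]
time: 42.95
ee_pos: [0.5534, -0.0141, 0.2133]
tcp_rot: [-180.0, 0.0, 113.4]
wrist_force: [0.4, 0.6, -0.1]
opening: 0.0444
grasp_force: 0.0
d [0.0561 0.051  0.1113] turn -0.1 at [ 0.5534 -0.0141  0.2133] [-180.     0.   113.4] F [ 0.4  0.6 -0.1] q [-1. 65.] t 42.95
```

```bash

python3 drive.py '[{"pos": [1.12,0.9,0],"jaw": 0.045},{"pos": [1.12,0.9,0],"jaw": 0.045},{"pos": [1.12,0.9,0],"jaw": 0.045},{"pos": [1.12,0.9,0],"jaw": 0.045}]' |grep -E "pos|wri"
python3 drive.py '[{"pos": [0,0,0.6],"jaw": 0.045},{"pos": [0,0,1.2],"jaw": 0.045},{"pos": [0,0,1.7],"jaw": 0.045},{"pos": [0,0,2.16],"jaw": 0.045},{"pos": [0,0,2.16],"jaw": 0.045}]'
python3 drive.py '[{"jaw": 0},{"jaw": 0},{"jaw": 0},{"jaw": 0}]' 40

```

```text
ee_pos: [0.5723, 0.0566, 0.213]
wrist_force: [-0.8, 0.2, 0.1]
time: 43.7
ee_pos: [0.5697, 0.0543, 0.1006]
tcp_rot: [-179.6, -0.1, 113.6]
wrist_force: [-0.7, -0.6, -0.2]
opening: 0.0453
grasp_force: 0.0
time: 44.03
ee_pos: [0.575, 0.0562, 0.1076]
tcp_rot: [179.6, 0.1, 113.6]
wrist_force: [12.0, 4.2, -7.7]
opening: 0.0105
grasp_force: 38.9
```

The rows are not in the units I measure in: shifts go in units of 50 mm and turns go in units of 4 degrees. I convert before sending: -0.041 m is -0.82, -0.0334 m is -0.668, -30 degrees is -7.5.

```bash

for i in 1 2 3; do python3 drive.py '[{"pos": [-0.008,-0.172,0],"turn": -1.5,"jaw": 0},{"pos": [-0.036,-0.34,0],"turn": -3,"jaw": 0},{"pos": [-0.08,-0.506,0],"turn": -4.5,"jaw": 0},{"pos": [-0.142,-0.668,0],"turn": -6,"jaw": 0},{"pos": [-0.22,-0.82,0],"turn": -7.5,"jaw": 0}]' 40| grep -E "pos|wri|open"; done
python3 - <<'E'
from h import *
A=np.array([.6104,-.0203]); o=obs(); d=o["ee_pos"][:2]-A; r0=np.hypot(*d); a0=np.degrees(np.arctan2(d[1],d[0])); print(r0,a0,o["tcp_rot"],o["wrist_force"])
E
```

```text
ee_pos: [0.5413, 0.028, 0.1076]
wrist_force: [13.3, -6.5, -9.9]
opening: 0.0104
ee_pos: [0.5273, -0.0112, 0.1076]
wrist_force: [22.4, 1.0, -14.6]
opening: 0.0101
ee_pos: [0.534, -0.0518, 0.1076]
wrist_force: [20.8, 11.3, -14.5]
opening: 0.0105
0.08261589645690294 -157.58900737695407 [-179.91659419    0.58011161 -156.0354609 ] [ 20.82233398  11.25259651 -14.52385834]
```

```bash

python3 drive.py '[{"pos": [-0.06,-0.172,0],"turn": -1.5,"jaw": 0},{"pos": [-0.08,-0.34,0],"turn": -3,"jaw": 0},{"pos": [-0.12,-0.506,0],"turn": -4.5,"jaw": 0},{"pos": [-0.17,-0.668,0],"turn": -6,"jaw": 0},{"pos": [-0.17,-0.668,0],"turn": -6,"jaw": 0}]' |grep -E 'pos|wrist'
python3 drive.py '[{"pos": [0,-0.06,0],"turn": -0.75,"jaw": 0},{"pos": [0,-0.06,0],"turn": -0.75,"jaw": 0}]'|grep -E 'pos|wrist'
python3 drive.py '[{"pos": [0,-0.03,0],"turn": -0.25,"jaw": 0},{"pos": [0,-0.03,0],"turn": -0.25,"jaw": 0}]'|grep -E 'pos|wrist'

```

```text
ee_pos: [0.5538, -0.079, 0.1075]
wrist_force: [10.2, 7.7, -4.9]
ee_pos: [0.5562, -0.0811, 0.1076]
wrist_force: [12.1, 6.9, -6.7]
ee_pos: [0.5574, -0.0821, 0.1076]
wrist_force: [13.0, 4.6, -6.6]
```

```bash

for i in 1 2 3; do python3 drive.py '[{"pos": [0,-0.03,0],"turn": -0.25,"jaw": 0},{"pos": [0,-0.03,0],"turn": -0.25,"jaw": 0}]'|grep -E 'pos|wrist'; done

```

```text
ee_pos: [0.5587, -0.0831, 0.1076]
wrist_force: [13.5, 4.8, -10.9]
ee_pos: [0.5593, -0.0837, 0.1075]
wrist_force: [10.9, 6.7, -7.4]
ee_pos: [0.5599, -0.0841, 0.1075]
wrist_force: [6.2, 9.3, -4.0]
```

```bash

python3 drive.py '[{"jaw": 0.04},{"jaw": 0.04},{"pos": [0,0,-0.8],"jaw": 0.04},{"pos": [0,0,-1.6],"jaw": 0.05},{"pos": [0,0,-2.4],"jaw": 0.085}]' |grep -E 'pos|wrist|rot'
python3 - <<'E'
from h import *
import cv2
go(.4567,.387,.20,-125.5)
E
```

```text
ee_pos: [0.5573, -0.0856, 0.2278]
tcp_rot: [-180.0, -0.0, -125.4]
wrist_force: [1.4, -0.5, 0.2]
d [-0.3268  0.3559  0.0276] turn 0.1 at [ 0.5573 -0.0856  0.2278] [-180.    -0.  -125.4] F [ 1.4 -0.5  0.2] q [ -9. -63.] t 46.95
```

```bash

python3 drive.py '[{"pos": [-2.8,3.04,0],"jaw": 0.085},{"pos": [-2.8,3.04,0],"jaw": 0.085},{"pos": [-2.8,3.04,0],"jaw": 0.085},{"pos": [-2.8,3.04,0],"jaw": 0.085},{"pos": [-2.8,3.04,0],"jaw": 0.085}]' |grep -E 'pos'
python3 - <<'E'
from h import *
import cv2
b=optics.camera("top"); a=optics.camera("scene");cv2.imwrite("pics/c10.png",np.hstack([cv2.resize(b[210:265,170:225],(400,400),interpolation=2),cv2.resize(a[340:400,170:230],(400,400),interpolation=2)])); cv2.imwrite("pics/top4.png",b)
E
python3 drive.py '[{"pos": [-2.8,3.04,0],"jaw": 0.085},{"pos": [-2.8,3.04,0],"jaw": 0.085},{"pos": [-2.8,3.04,0],"jaw": 0.085},{"pos": [-2.8,3.04,0],"jaw": 0.085},{"pos": [-2.8,3.04,0],"jaw": 0.085}]' |grep -E 'pos'
```

```text
ee_pos: [0.5146, 0.1182, 0.227]
ee_pos: [0.4722, 0.3203, 0.2267]
```

View pics/c10.png

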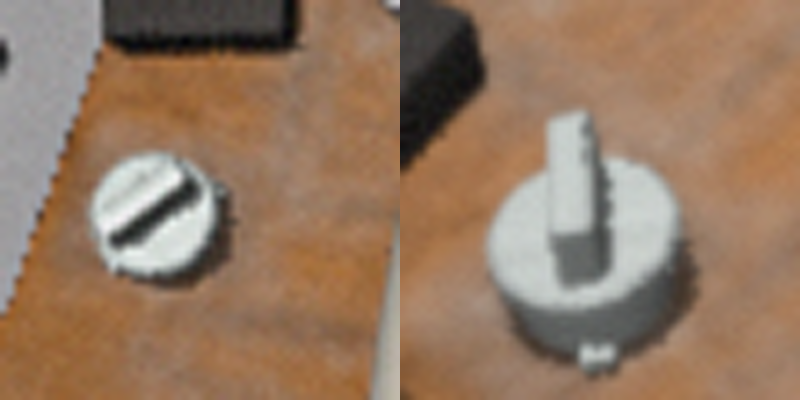

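```bash
python3 - <<'E'
from h import *
f=lambda u,v,z:atz("top",170+u/7.27-.43,210+v/7.27-.43,z)[:2]
print("lid",f(153,214,.03)); a,b=f(108,222,.055),f(185,172,.055);d=b-a;print("bar",(a+b)/2,np.degrees(np.arctan2(d[1],d[0])),np.hypot(*d))
go(.4567,.387,.085,-125.5)
E
```

```text
lid [0.45674852 0.3897762 ]
bar [0.4587527  0.38702852] -39.182639568996684 0.038353274340389015
d [-0.0451  0.0515  0.1417] turn 0.1 at [0.4722 0.3203 0.2267] [-1.799e+02  1.000e-01 -1.254e+02] F [ 0.  -0.6  0.1] q [ 34. -20.] t 47.8833
```

```bash

python3 drive.py '[{"pos": [-0.926,1.048,0],"turn": 0.4,"jaw": 0.085},{"pos": [-0.926,1.048,0],"turn": 0.4,"jaw": 0.085},{"pos": [-0.926,1.048,0.8],"turn": 0.4,"jaw": 0.085},{"pos": [-0.926,1.048,1.6],"turn": 0.4,"jaw": 0.085},{"pos": [-0.926,1.048,2.4],"turn": 0.4,"jaw": 0.085}]' |grep -E "pos|wri"
python3 drive.py '[{"pos": [0,0,0.6],"jaw": 0.085},{"pos": [0,0,1.24],"jaw": 0.085},{"pos": [0,0,1.24],"jaw": 0.085},{"pos": [0,0,1.24],"jaw": 0.05},{"pos": [0,0,1.24],"jaw": 0.04}]' 20|grep -E "pos|wri"
python3 drive.py '[{"jaw": 0.04},{"jaw": 0.04},{"jaw": 0.04}]'
python3 drive.py '[{"jaw": 0.085},{"jaw": 0.085},{"jaw": 0.085},{"pos": [0,0,-0.8],"jaw": 0.085},{"pos": [0,0,-1.32],"jaw": 0.085}]'
python3 drive.py '[{"turn": -8.75,"jaw": 0.06},{"turn": -8.75,"jaw": 0.06},{"turn": -8.75,"jaw": 0.06},{"turn": -8.75,"jaw": 0.06},{"turn": -8.75,"jaw": 0.06}]'|grep rot
python3 drive.py '[{"turn": -8.75,"jaw": 0.06},{"turn": -8.75,"jaw": 0.06},{"turn": -8.75,"jaw": 0.06},{"turn": -8.75,"jaw": 0.06},{"turn": -8.75,"jaw": 0.05}]'|grep rot
python3 drive.py '[{"turn": -5,"jaw": 0.05},{"turn": -5,"jaw": 0.05},{"turn": -5,"jaw": 0.05},{"turn": -5,"jaw": 0.05}]'
```

```text
ee_pos: [0.4573, 0.3876, 0.1055]
wrist_force: [0.9, 0.5, -0.3]
ee_pos: [0.4577, 0.3875, 0.0461]
wrist_force: [-3.0, 2.2, 3.7]
time: 48.97
ee_pos: [0.4577, 0.3882, 0.047]
tcp_rot: [-180.0, 0.3, -127.0]
wrist_force: [-1.3, -0.6, 5.4]
opening: 0.0525
grasp_force: 20.0
time: 49.38
ee_pos: [0.4562, 0.3867, 0.1107]
tcp_rot: [180.0, -0.1, -127.0]
wrist_force: [0.4, 0.4, 1.2]
opening: 0.0849
grasp_force: 0.0
tcp_rot: [-180.0, 0.0, -91.6]
tcp_rot: [-180.0, -0.0, -56.7]
time: 50.55
ee_pos: [0.4566, 0.3871, 0.1097]
tcp_rot: [-180.0, -0.0, -36.8]
wrist_force: [0.6, 0.6, -0.6]
opening: 0.0501
grasp_force: 0.0
```

```bash

python3 drive.py '[{"pos": [0,0,0.6],"jaw": 0.05},{"pos": [0,0,0.99],"jaw": 0.05},{"pos": [0,0,0.99],"jaw": 0.03},{"pos": [0,0,0.99],"jaw": 0},{"pos": [0,0,0.99],"jaw": 0}]' 80 |grep -E "pos|wri"
python3 drive.py '[{"jaw": 0},{"jaw": 0},{"jaw": 0}]' 
python3 drive.py '[{"pos": [0,0,-0.8],"jaw": 0},{"pos": [0,0,-1.6],"jaw": 0},{"pos": [0,0,-2.4],"jaw": 0},{"pos": [0,0,-3.2],"jaw": 0},{"pos": [0,0,-3.2],"jaw": 0}]' 100
python3 - <<'E'
from h import *
go(.50,.09,.20,-127)
E
```

```text
ee_pos: [0.4571, 0.3877, 0.0614]
wrist_force: [1.5, 2.0, 3.1]
time: 51.22
ee_pos: [0.4571, 0.3876, 0.0613]
tcp_rot: [-179.9, -0.0, -37.0]
wrist_force: [0.8, 0.6, 3.8]
opening: 0.011
grasp_force: 80.4
time: 51.63
ee_pos: [0.4579, 0.3883, 0.2291]
tcp_rot: [-179.4, -0.1, -37.0]
wrist_force: [0.9, 1.2, -2.1]
opening: 0.0106
grasp_force: 100.3
d [0.2132 0.2131 0.0273] turn 90.0 at [0.4579 0.3883 0.2291] [-1.794e+02 -1.000e-01 -3.700e+01] F [ 0.9  1.2 -2.1] q [  40. -103.] t 51.6333
```

```bash

python3 drive.py '[{"pos": [2.14,2.14,0],"jaw": 0},{"pos": [2.14,2.14,0],"jaw": 0},{"pos": [2.14,2.14,0],"jaw": 0},{"pos": [2.14,2.14,0],"jaw": 0}]' |grep pos
python3 drive.py '[{"pos": [2.14,2.14,0.4],"jaw": 0},{"pos": [2.14,2.14,0.4],"jaw": 0},{"pos": [2.14,2.14,0.4],"jaw": 0},{"pos": [2.14,2.14,0.4],"jaw": 0}]' |grep pos
python3 drive.py '[{"turn": 8.75,"jaw": 0},{"turn": 8.75,"jaw": 0},{"turn": 8.75,"jaw": 0},{"turn": 8.75,"jaw": 0},{"turn": 8.75,"jaw": 0}]' |grep rot
python3 drive.py '[{"turn": 8.75,"jaw": 0},{"turn": 8.75,"jaw": 0},{"turn": 8.75,"jaw": 0},{"turn": 8.75,"jaw": 0},{"turn": 8.75,"jaw": 0}]' |grep rot
python3 drive.py '[{"turn": 5,"jaw": 0},{"turn": 5,"jaw": 0},{"turn": 5,"jaw": 0},{"turn": 5,"jaw": 0}]'
python3 - <<'E'
from h import *
go(.5533,-.0132,.134,-127.5)
E
```

```text
ee_pos: [0.4773, 0.2343, 0.2199]
ee_pos: [0.4982, 0.0843, 0.1994]
tcp_rot: [180.0, 0.0, -72.4]
tcp_rot: [180.0, -0.0, -107.4]
time: 53.47
ee_pos: [0.4984, 0.0874, 0.1997]
tcp_rot: [180.0, -0.0, -127.3]
wrist_force: [-0.6, -0.6, -2.9]
opening: 0.0106
grasp_force: 100.2
d [ 0.0467 -0.1046  0.0657] turn 0.2 at [0.4984 0.0874 0.1997] [ 180.    -0.  -127.3] F [-0.6 -0.6 -2.9] q [ 10. -43.] t 53.4667
```

```bash

python3 drive.py '[{"pos": [0.934,-2.092,0],"jaw": 0},{"pos": [0.934,-2.092,0],"jaw": 0},{"pos": [0.934,-2.092,0.4],"jaw": 0},{"pos": [0.934,-2.092,0.8],"jaw": 0},{"pos": [0.934,-2.092,1.3],"jaw": 0}]' |grep -E "pos|wri"
python3 drive.py '[{"jaw": 0},{"jaw": 0},{"jaw": 0}]' |grep -E "pos|wri"
python3 - <<'E'
from h import *
go(.5532,-.0132,.1213,-127.5)
E
```

```text
ee_pos: [0.5549, -0.0146, 0.1347]
wrist_force: [-0.1, 1.0, -3.1]
ee_pos: [0.5542, -0.0126, 0.1363]
wrist_force: [0.3, 0.8, -3.3]
d [0.0011 0.0005 0.015 ] turn 0.6 at [ 0.5542 -0.0126  0.1363] [-179.9    0.  -126.9] F [ 0.3  0.8 -3.3] q [ -1. -54.] t 54.1333
```

```bash

T(){ python3 -c "
from h import *
o=obs(); print(o['torque'].round(2),o['wrist_force'].round(1),o['tcp_rot'].round(2),o['ee_pos'].round(4))"; }
python3 drive.py '[{"pos": [0.02,0.008,0.08],"turn": 0.125,"jaw": 0},{"pos": [0.02,0.008,0.16],"turn": 0.125,"jaw": 0},{"pos": [0.02,0.008,0.24],"turn": 0.125,"jaw": 0},{"pos": [0.02,0.008,0.3],"turn": 0.125,"jaw": 0},{"pos": [0.02,0.008,0.3],"turn": 0.125,"jaw": 0}]' >/dev/null; T
```

```text
[ 0.34  1.63 -0.09] [-8.4  1.7 19.4] [-1.7983e+02  1.6000e-01 -1.2747e+02] [ 0.5536 -0.013   0.1234]
```

```bash

T(){ python3 -c "
from h import *
o=obs(); print(o['torque'].round(2),o['wrist_force'].round(1),o['tcp_rot'].round(2),o['ee_pos'].round(4))"; }
python3 drive.py '[{"pos": [0,0,-0.04],"jaw": 0},{"pos": [0.014,0.02,-0.04],"jaw": 0},{"pos": [0.014,0.02,0],"jaw": 0},{"pos": [0.014,0.02,0.02],"jaw": 0},{"pos": [0.014,0.02,0.02],"jaw": 0}]' >/dev/null; T
```

```text
[ 0.66 -0.05 -0.01] [ 0.8  2.4 -2.8] [-1.7988e+02  1.4000e-01 -1.2747e+02] [ 0.5525 -0.0129  0.1206]
```

Free again and sliding in (z 0.1206); go down to the floor and turn.

```bash

T(){ python3 -c "
from h import *
o=obs(); print(o['torque'].round(2),o['wrist_force'].round(1),o['tcp_rot'].round(2),o['ee_pos'].round(4))"; }
python3 drive.py '[{"pos": [0,0,0.08],"jaw": 0},{"pos": [0,0,0.16],"jaw": 0},{"pos": [0,0,0.23],"jaw": 0},{"pos": [0,0,0.23],"jaw": 0}]' >/dev/null; T
python3 drive.py '[{"jaw": 0},{"jaw": 0}]' >/dev/null; T
```

```text
[ 1.17  1.34 -0.02] [-5.1  4.4 17.3] [-1.7993e+02  1.1000e-01 -1.2749e+02] [ 0.5522 -0.013   0.1091]
[1.12 1.22 0.07] [-4.7  3.2 16.8] [-1.7993e+02  1.1000e-01 -1.2750e+02] [ 0.5522 -0.013   0.1091]
```

```bash

T(){ python3 -c "
from h import *
o=obs(); print(o['torque'].round(2),o['wrist_force'].round(1),o['tcp_rot'].round(2),o['ee_pos'].round(4))"; }
python3 drive.py '[{"pos": [0,0,-0.016],"turn": 1.75,"jaw": 0},{"pos": [0,0,-0.016],"turn": 3.5,"jaw": 0},{"pos": [0,0,-0.016],"turn": 5.25,"jaw": 0},{"pos": [0,0,-0.016],"turn": 7,"jaw": 0},{"pos": [0,0,-0.016],"turn": 7.5,"jaw": 0}]' >/dev/null; T
python3 drive.py '[{"turn": 1.75,"jaw": 0},{"turn": 3.5,"jaw": 0},{"turn": 5.25,"jaw": 0},{"turn": 7,"jaw": 0},{"turn": 7.5,"jaw": 0}]' >/dev/null; T
for i in 1 2 3; do python3 drive.py '[{"turn": 0.5,"jaw": 0},{"turn": 0.5,"jaw": 0}]' >/dev/null; T; done
```

```text
[1.15 0.08 0.22] [0.7 3.6 9.9] [-1.8000e+02  1.6000e-01 -1.5789e+02] [ 0.5527 -0.0129  0.1092]
[1.45 0.51 0.34] [-2.9  5.1 11.7] [1.7992e+02 7.0000e-02 1.7212e+02] [ 0.5522 -0.0129  0.1091]
[1.72 0.23 0.22] [-1.6  6.7 10.1] [1.7987e+02 9.0000e-02 1.7042e+02] [ 0.5524 -0.0125  0.1091]
[ 2.2  -0.1   0.22] [ 0.3  8.8 10.1] [1.7980e+02 1.1000e-01 1.6846e+02] [ 0.5527 -0.012   0.1091]
[ 2.67 -0.36  0.54] [ 0.4 12.1  9.2] [1.7975e+02 1.1000e-01 1.6651e+02] [ 0.5528 -0.0116  0.1091]
```

```bash

python3 drive.py '[{"turn": 0.25,"jaw": 0},{"turn": 0.25,"jaw": 0}]' |grep rot; python3 -c "
from h import *
o=obs(); print(o['torque'].round(2))"
python3 drive.py '[{"turn": -0.25,"jaw": 0.05},{"turn": -0.25,"jaw": 0.05},{"turn": -0.25,"jaw": 0.05},{"pos": [0,0,-0.6],"turn": -0.25,"jaw": 0.05},{"pos": [0,0,-1.4],"turn": -0.25,"jaw": 0.05}]' | grep -E "pos|rot"
python3 drive.py '[{"pos": [0,0,-0.8],"turn": 8.75,"jaw": 0.045},{"pos": [0,0,-0.8],"turn": 8.75,"jaw": 0.045},{"pos": [0,0,-0.8],"turn": 8.75,"jaw": 0.045},{"pos": [0,0,-0.8],"turn": 8.75,"jaw": 0.045},{"pos": [0,0,-0.8],"turn": 8.75,"jaw": 0.045}]'|grep -E "pos|rot"
python3 drive.py '[{"pos": [2.6,-2.8,0],"turn": 8.75,"jaw": 0.085},{"pos": [2.6,-2.8,0],"turn": 8.75,"jaw": 0.085},{"pos": [2.6,-2.8,0],"turn": 8.75,"jaw": 0.085},{"pos": [2.6,-2.8,0],"turn": 8.75,"jaw": 0.085},{"pos": [2.6,-2.8,0],"turn": 8.75,"jaw": 0.085}]'|grep -E "pos|rot"
python3 drive.py '[{"turn": 3.25,"jaw": 0.085},{"turn": 3.25,"jaw": 0.085},{"turn": 3.25,"jaw": 0.085}]'|grep -E "pos|rot"
```

```text
tcp_rot: [179.7, 0.1, 165.6]
[ 2.83 -0.34  0.86]
ee_pos: [0.5498, -0.0138, 0.1749]
tcp_rot: [-179.9, -0.4, 166.4]
ee_pos: [0.5518, -0.0138, 0.2178]
tcp_rot: [-179.9, 0.0, 131.1]
ee_pos: [0.3575, -0.009, 0.2176]
tcp_rot: [-179.9, 0.0, 96.1]
ee_pos: [0.3605, -0.009, 0.2181]
tcp_rot: [180.0, 0.0, 83.2]
```

```bash
python3 - <<'E'
from h import *
import cv2
b=optics.camera("top"); a=optics.camera("scene");cv2.imwrite("pics/c11.png",np.hstack([cv2.resize(b[175:275,280:380],(400,400),interpolation=2),cv2.resize(a[180:280,235:335],(400,400),interpolation=2)]))
go(.648,-.0265,.23,83)
E
```

```text
d [ 0.0143  0.2874 -0.0121] turn 0.7 at [ 0.3608 -0.0089  0.218 ] [-180.     0.    83.7] F [-0.8 -0.1  0. ] q [-1. 95.] t 58.5667
```

View pics/c11.png

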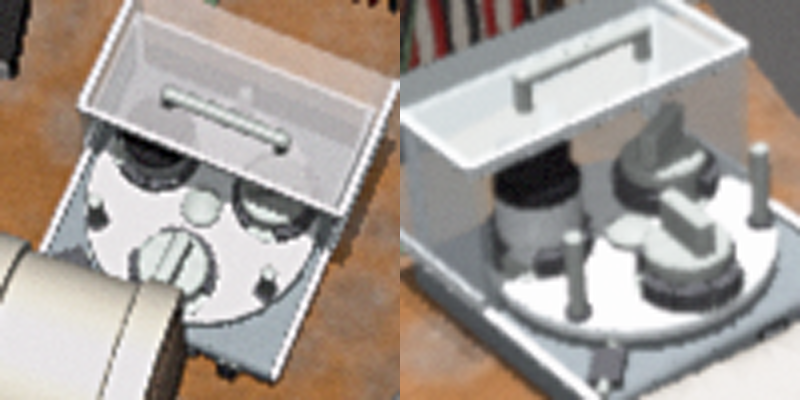

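```bash

python3 drive.py '[{"pos": [0.286,4,-0.3],"turn": 0.175,"jaw": 0.06},{"pos": [0.286,4,-0.3],"turn": 0.175,"jaw": 0.06},{"pos": [0.286,4,-0.3],"turn": 0.175,"jaw": 0.06},{"pos": [0.286,4,-0.3],"turn": 0.175,"jaw": 0.06},{"pos": [0.286,4,-0.3],"turn": 0.175,"jaw": 0.06}]'|grep -E "pos|rot"
python3 - <<'E'
from h import *
go(.648,-.0265,.179,83)
E
```

```text
ee_pos: [0.5638, -0.0175, 0.232]
tcp_rot: [-179.9, 0.0, 83.0]
d [0.0014 0.0847 0.0529] turn -0.0 at [ 0.5638 -0.0175  0.232 ] [-179.9    0.    83. ] F [ 0.1 -0.1  0.7] q [-2. 95.] t 58.9833
```

```bash

python3 drive.py '[{"pos": [0.02,1.7,0],"jaw": 0.06},{"pos": [0.02,1.7,0],"jaw": 0.06},{"pos": [0.02,1.7,0],"jaw": 0.06},{"pos": [0.02,1.7,0.6],"jaw": 0.06},{"pos": [0.02,1.7,1.04],"jaw": 0.06}]'|grep -E "pos|wri"
python3 drive.py '[{"jaw": 0.06},{"jaw": 0},{"jaw": 0},{"jaw": 0},{"jaw": 0}]' 40
python3 drive.py '[{"pos": [0,-0.4,0],"jaw": 0},{"pos": [0,-0.8,0],"jaw": 0},{"pos": [0,-1.2,0],"jaw": 0},{"pos": [0,-1.6,0],"jaw": 0},{"pos": [0,-1.6,0],"jaw": 0}]' 60

```

```text
ee_pos: [0.6468, -0.0272, 0.178]
wrist_force: [-1.2, -0.5, -0.9]
time: 59.82
ee_pos: [0.6464, -0.0269, 0.1833]
tcp_rot: [179.8, -0.0, 82.8]
wrist_force: [4.4, 0.3, 2.3]
opening: 0.0122
grasp_force: 2.4
time: 60.23
ee_pos: [0.5641, -0.0164, 0.1835]
tcp_rot: [179.9, -0.0, 82.8]
wrist_force: [-2.5, 1.3, 4.2]
opening: 0.0097
grasp_force: 62.7
```

```bash

python3 drive.py '[{"pos": [0,-0.2,0],"jaw": 0},{"pos": [0,-0.4,0],"jaw": 0},{"pos": [0,-0.56,0],"jaw": 0},{"pos": [0,-0.56,0],"jaw": 0}]'|grep -E "pos|wri"
python3 drive.py '[{"pos": [0,-0.06,0],"jaw": 0},{"pos": [0,-0.06,0],"jaw": 0}]'|grep -E "pos|wri"
python3 drive.py '[{"pos": [0,-0.06,0],"jaw": 0},{"pos": [0,-0.06,0],"jaw": 0}]'|grep -E "pos|wri"
```

```text
ee_pos: [0.5384, -0.0131, 0.1834]
wrist_force: [-2.3, 0.3, 8.4]
ee_pos: [0.5373, -0.013, 0.1835]
wrist_force: [4.5, 0.6, 6.5]
ee_pos: [0.537, -0.0129, 0.1835]
wrist_force: [19.2, -2.5, -0.3]
```

```bash

python3 drive.py '[{"pos": [0,0.03,0],"jaw": 0.05},{"pos": [0,0.03,0],"jaw": 0.05},{"pos": [0,0.03,0],"jaw": 0.05},{"pos": [0,0.03,-0.6],"jaw": 0.06},{"pos": [0,0.03,-1.4],"jaw": 0.06}]'|grep -E "pos|wri"
python3 drive.py '[{"pos": [0,-3.4,-0.4],"jaw": 0.06},{"pos": [0,-3.4,-0.4],"jaw": 0.06},{"pos": [0,-3.4,-0.4],"jaw": 0.06},{"pos": [0,-3.4,-0.4],"jaw": 0.06},{"pos": [0,-3.4,-0.4],"jaw": 0.06}]'|grep -E "pos|wri"
python3 - <<'E'
from h import *
import cv2
b=optics.camera("top"); a=optics.camera("scene");cv2.imwrite("pics/c12.png",np.hstack([cv2.resize(b[175:315,165:365],(400,280),interpolation=2),cv2.resize(a[170:310,190:390],(400,280),interpolation=2)]))
E
```

```text
ee_pos: [0.5324, -0.0127, 0.2487]
wrist_force: [0.3, 0.4, 0.8]
ee_pos: [0.3607, 0.009, 0.2735]
wrist_force: [0.4, 0.4, 0.4]
```

View pics/c12.png

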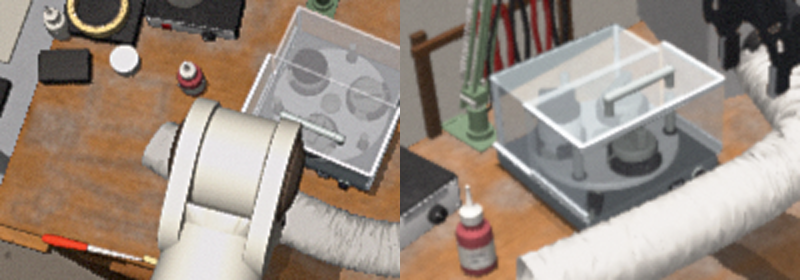

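The cover is closed over the three loaded sockets, and the tins, bottle and stake I can see haven't moved. I'm handing the job in.

```bash
python3 -c "
from workcell import bot, optics, job_done
print(job_done())"
```

```text
the job is handed in; nothing more can be done
None
```

The job is handed in: the one pot and both balance weights are each turned to their stop in a socket, with no spare weight left over, and the turntable is clicked in with the cover fully closed. It took about 61 s, and the hand-in call returned no verdict.

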